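# Read both labels of a sample rack on the bench label reader

## Robot

A 7-joint arm with a two-finger parallel gripper is mounted at the origin on the work surface. World frame = base frame: x ahead of the robot, y to its left, z up, the work surface at z = 0. Lengths are in m, angles in rad, forces in N, time in s.
With the tool pointing down it reaches from about 0.425 to 0.875 m from the base axis. Payload 8.4 kg.
Tool frame: the origin (TCP) lies at the very end of the fingers, on their centre line; the grasp point (between the pads) lies behind it (robot.pinch_z is the z of the grasp point in the tool frame, in m); z points along the fingers, x is the direction in which the jaws open and shut, and the axes are right-handed (so a half turn about z gives the same grasp; the last joint's range is limited). The gripper opens to 85 mm and grips with 20 to 120 N. Pads are 22 mm wide; open, the fingers measure 114 mm over their backs; the gripper's body (76 mm by 85 mm) begins 54 mm behind the grasp point. The pads swing forward as they close: fully open they stand 13 mm farther back than shut.
Start: joints at [1.109, 0.333, 0.04, 1.465, -0.013, 1.343, -0.059], TCP at [0.231, -0.608, 0.231] pointing down, gripper open.
Joint ranges: [-2.58, 2.58], [-0.38, 2.09], [-1.3, 1.39], [0.25, 2.4], [-1.5, 4.64], [0.08, 2.09], [-2.65, 2.65]. Speed limits (rad/s): [2.22, 2.22, 2.79, 2.79, 3.14, 3.14, 3.14].

## Interface

Orientations are given as [roll, pitch, yaw] about the fixed x, y, z axes, in that order (R = Rz(yaw) Ry(pitch) Rx(roll)).
In Python, from plant import robot gives the robot as it stands.
- The arm moves only by the tool servo_tool, never from a script. Its argument "deltas" is a list of rows, each a list of 4 numbers: the shift along the tool's x, y, z in cm, then the turn about the tool's z in rad. A call has exactly 5 rows; each row shifts and turns the pose as measured when the row begins, along the tool's axes as they then stand; what a row does not reach is not made up. A row lasts 1/10 s, in which the tool goes at most 50 mm and 8.59 degrees, less where a joint would pass 70% of its speed; a pose out of reach is approached as far as the arm can. A call with a gripper value outside its range is refused whole. "grip" is the opening, from -1 (shut) to 1 (fully open), set as the call begins (left out, the last holds). The fingers move at their own pace and stop on an object; "newtons" is the grip in N (left out, the last holds). Time passes only in rows, so rows that do not move let the fingers close, or fill a call up. It gives the time, the measured TCP pose, the force and the opening at its end, in the units of the state.
- robot.read_state(): the state, without advancing time (a new reading comes with each control period).
- robot.read_camera(name): name is "scene" or "top" or "wrist"; returns the picture (384x512x3 uint8, red, green, blue); there is no depth.
- robot.calibration(name): a dict with "fx", "fy", "cx", "cy" (pixels), "k1" (the pictures are not rectified: a ray, as slopes to the right and down, at radius r is drawn at 1 + k1 r^2 times it, then the intrinsics apply), "extrinsics" (4x4, takes a point from camera to world coordinates); the wrist camera has in their place "T_tool_cam" (4x4, takes a point from camera to tool coordinates, whose origin is the TCP and whose axes are the tool frame's). Camera axes: x right, y up, looking along -z (the intrinsics and any distortion apply to the point x, -y, -z); pixel columns grow to the right and rows downward; lengths in m; the calibration is good to about 2 mm. A picture is of the moment at which its call begins: read the wrist's pose just before it. calibration takes no time and is no camera call.
- robot.finish_job(): hands the job in, once; it reports no verdict.
The state is a dict: "clock": time; "qpos": joint angles; "qvel": joint speeds; "joint_torque": joint torques, N m; "ee_pos": TCP position; "ee_rot": TCP orientation; "contact_force": force on the tool from outside, world axes, zero at the start; "wrist_torque": the same for the moment, N m; "width": finger opening in m.
Only numpy, scipy, OpenCV 4.12 (cv2) and the standard library are available. Lean on these libraries where they do the work, as an engineer would, in place of code of your own. Each camera call takes 0.05 s, during which the arm holds its last target.

## Task

The sample rack stands on the label reader with its long side at the dark window: slide the dust cover on top of the reader fully open and press the start key right down to read that side, then turn the rack a quarter turn, setting it down gently so that its labelled short end is centred on the window and flush against it, and press the key again. Finish by sliding the dust cover fully back over the key, leaving the rack standing in place. Do not tip the rack or disturb the other things on the bench.

Things in the scene. Friction and masses are not known exactly. Their poses are not given: they have to be found in the camera images.
- reader: label reader, fixed. Origin: centre of its underside, on the bench; x runs along the window (roughly away from the robot), y left, z up. Aluminium deck: x -100..100, y -120..30 mm, top 10 mm above the bench. White scan head: x -100..100, y 30..120 mm, top 60 mm up; its face at y = 30 mm, towards the deck, holds the window. The start key is on top of the head at x -60, y 75 mm, under the cover
- window (a point): centre of the dark window (90 x 30 mm) in the head's face: at x 0, y 30, z 35 mm of the reader; axes as the reader's, so the rack stands on its -y side
- cover (a joint): grey dust cover sliding on top of the head along the reader's +x: 0 m = closed over the key, 0.09 m = fully open (end stop). It slides with about 1.5 N of friction and stays where it is left; it may start up to 10 mm open. Cover plate 74 x 78 mm, top 76 mm above the bench
- cover_tab (a point): grip point of the upright tab in the middle of the cover, 96 mm above the bench; moves with the cover. The tab is 12 mm thick along the reader's x, 50 mm long along its y, and stands from 76 to 110 mm above the bench
- start_key (a joint): the start key, a 40 x 40 mm spring key: 0 = up, 0.006 m = fully down. About 2.5 N starts it, about 5 N takes it fully down; it springs back
- key_top (a point): centre of the key's top face, 66 mm above the bench when up; moves with the key
- rack: blue rack, 0.25 to 0.5 kg, loose on the deck, axes nearly parallel to the reader's at the start. Origin: centre of its underside. Block 120 (x) x 80 (y) x 50 mm high, white caps up to 60 mm. Fin to lift it by, in the middle: 60 mm along x, 16 mm thick along y, from 50 to 115 mm above the underside. Striped labels on its +y long side (first at the window) and its +x end, there also over the top edge
- rack_side (a point): centre of the labelled long side: rack x 0, y 40, z 25 mm; axes as the rack's
- rack_end (a point): centre of the labelled short end: rack x 60, y 0, z 25 mm; axes as the rack's
- beaker: bystander: empty glass beaker, 72 mm across, 90 mm tall, standing near the scan head's outer (left) side; origin under its centre
- vial_tray: bystander: low blue tray without a fin, 120 x 70 x 28 mm, with three small capped vials (up to 56 mm high in all), lying near the deck's right edge; origin under its centre
- pipette: bystander: white pipette lying flat, about 295 mm long; origin on its underside near the middle
- reagent: bystander: amber bottle, 68 mm across, 140 mm tall, at the back; origin under its centre
- jar: bystander: white jar, 70 mm across, 80 mm tall, at the back; origin under its centre
- tray: bystander: empty white open tray 160 x 110 x 35 mm, on the left; origin under its centre
- marker: bystander: black marker pen lying flat, 132 mm long, on the left near the robot; origin on its underside

How it is judged:
By the outcome, as a careful person would: the job done as asked, in the order asked, and still so for the second after the job is handed in, with the robot touching nothing.
It also fails if it takes over 70 s, if anything falls off the work surface, if the arm or the gripper's body presses on something with over 40 N, if the wrist force passes 120 N, or if a joint passes its speed limit or range.

## Working session

There is one attempt and no reset: what is moved stays moved. The work goes in short steps, Python scripts to look and compute and a tool call to move; the robot and the scene stay as the last step left them, time stands still between calls to the robot, and variables do not carry over. Pictures are saved under pics/ and viewed, and the job is handed in when it is done.

Besides the shell and the picture viewer there is one more tool, called after "Emit:" as name(argument=value, ...) on one line, values as JSON. servo_tool: Moves the arm, as the interface text tells. Its arguments: {"type":"object","properties":{"deltas":{"type":"array","items":{"type":"array","items":{"type":"number"}}},"grip":{"type":"number"},"newtons":{"type":"number"}},"required":["deltas"]}

```bash
ls; mkdir -p pics; python3 - <<'E'
from plant import robot
import cv2
print(robot.read_state(), robot.pinch_z)
for n in ["scene","top","wrist"]:
    im=robot.read_camera(n); cv2.imwrite(f"pics/{n}0.png",cv2.cvtColor(im,cv2.COLOR_RGB2BGR))
    print(n,robot.calibration(n))
E
```

```text
pics
{'clock': 0.0, 'qpos': array([ 1.1087859 ,  0.33391843,  0.03988816,  1.46629589, -0.01340537,
        1.34331252, -0.05849045]), 'qvel': array([ 0.00102675,  0.00068618,  0.00043917,  0.00042663, -0.00170569,
        0.00100901,  0.00164558]), 'joint_torque': array([-3.38384743e-04, -6.58555555e+01,  1.36509564e+00, -4.05557942e+01,
        1.65914203e-02,  1.26578883e-02, -5.01703016e-05]), 'ee_pos': array([ 0.23048477, -0.60725821,  0.23040456]), 'ee_rot': array([ 3.14147995e+00,  1.66420003e-03, -1.20800878e+00]), 'contact_force': array([-0.08129917,  0.55497479, -0.11369906]), 'wrist_torque': array([-0.00459179, -0.02915066,  0.04615942]), 'width': 0.08525333484223013} -0.0187
scene {'fx': 461.74228206278417, 'fy': 461.74228206278417, 'cx': 251.68290446029172, 'cy': 194.4729678856142, 'k1': -0.10022586640496405, 'extrinsics': array([[ 1.42803050e-02, -6.28134056e-01,  7.77974087e-01,
         1.95799532e+00],
       [ 9.99641640e-01,  2.65871114e-02,  3.11717662e-03,
        -1.43979245e-03],
       [-2.26420885e-02,  7.77650778e-01,  6.28288630e-01,
         1.23967131e+00
[... 373 characters left out ...]
8513e-04,
        -9.12360716e-05],
       [-3.24978127e-04,  1.71488733e-01,  9.85186028e-01,
         1.59858073e+00],
       [ 0.00000000e+00,  0.00000000e+00,  0.00000000e+00,
         1.00000000e+00]])}
wrist {'fx': 340.4549424350782, 'fy': 340.4549424350782, 'cx': 260.39043336232623, 'cy': 192.61688326269544, 'k1': -0.08026865624528431, 'T_tool_cam': array([[ 9.99999246e-01,  1.13572500e-03,  4.66811754e-04,
        -6.49581831e-04],
       [ 1.22508800e-03, -9.48584785e-01, -3.16520782e-01,
        -8.15821977e-02],
       [ 8.33299624e-05,  3.16521115e-01, -9.48585461e-01,
        -1.41537749e-01],
       [ 0.00000000e+00,  0.00000000e+00,  0.00000000e+00,
         1.00000000e+00]])}
```

View pics/top0.png

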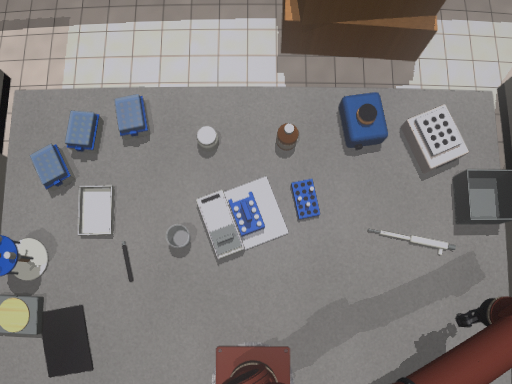

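View pics/scene0.png

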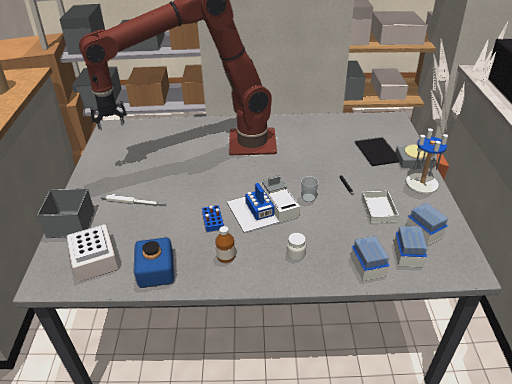

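View pics/wrist0.png

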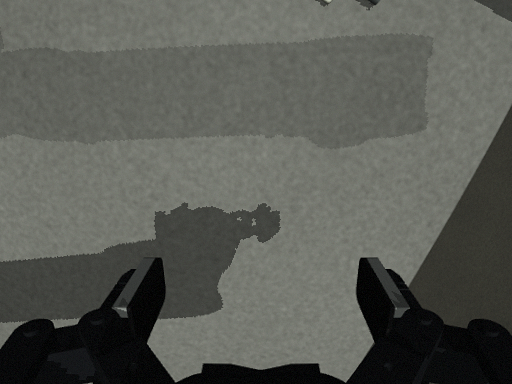

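```bash
cat > h.py <<'E'
import numpy as np, cv2
from scipy.spatial.transform import Rotation as Ro
from plant import robot
def camT(n,st=None):
    c=robot.calibration(n)
    if n!="wrist": return c,c["extrinsics"]
    st=st or robot.read_state()
    T=np.eye(4);T[:3,:3]=Ro.from_euler('xyz',st["ee_rot"]).as_matrix();T[:3,3]=st["ee_pos"]
    return c,T@c["T_tool_cam"]
def ray(n,uv,st=None):
    c,T=camT(n,st)
    K=np.array([[c["fx"],0,c["cx"]],[0,c["fy"],c["cy"]],[0,0,1]])
    p=cv2.undistortPoints(np.array(uv,float).reshape(-1,1,2),K,np.array([c["k1"],0,0,0,0.])).reshape(-1,2)
    d=np.c_[p[:,0],-p[:,1],-np.ones(len(p))]@T[:3,:3].T
    return T[:3,3],d
def onz(n,uv,z,st=None):
    o,d=ray(n,uv,st); return o+d*((z-o[2])/d[:,2])[:,None]
def proj(n,P,st=None):
    c,T=camT(n,st)
    P=np.array(P,float).reshape(-1,3); q=(P-T[:3,3])@T[:3,:3]
    x=q[:,0]/-q[:,2]; y=-q[:,1]/-q[:,2]; f=1+c["k1"]*(x*x+y*y)
    return np.c_[c["cx"]+c["fx"]*x*f,c["cy"]+c["fy"]*y*f]
def snap(n,name,crop=None,s=1):
    st=robot.read_state(); im=robot.read_camera(n)
    b=cv2.cvtColor(im,cv2.COLOR_RGB2BGR); cv2.imwrite(f"pics/{name}_raw.png",b)
    if crop: x0,y0,x1,y1=crop; b=b[y0:y1,x0:x1]
    cv2.imwrite(f"pics/{name}.png",cv2.resize(b,None,fx=s,fy=s,interpolation=cv2.INTER_CUBIC)); return st,im
E
python3 - <<'E'
import cv2
b=cv2.imread("pics/top0.png")[170:270,160:335]
cv2.imwrite("pics/topc.png",cv2.resize(b,None,fx=4.5,fy=4.5,interpolation=cv2.INTER_CUBIC))
b=cv2.imread("pics/scene0.png")[165:245,190:330]
cv2.imwrite("pics/scenec.png",cv2.resize(b,None,fx=5.5,fy=5.5,interpolation=cv2.INTER_CUBIC))
E
```

```text
(no output)
```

View pics/topc.png

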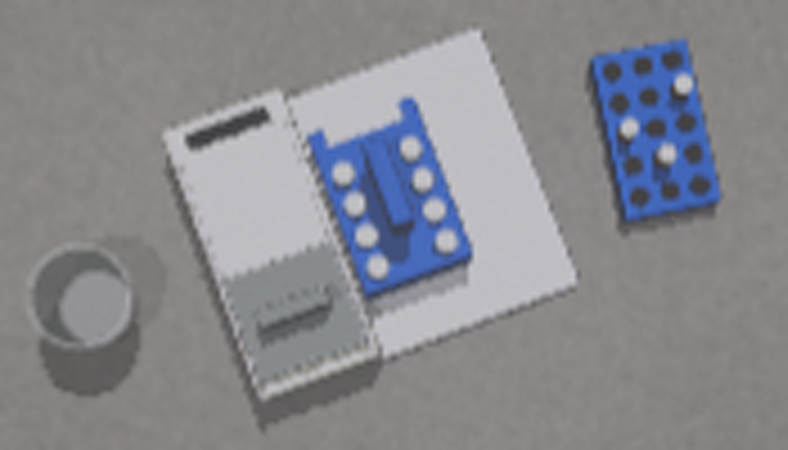

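View pics/scenec.png

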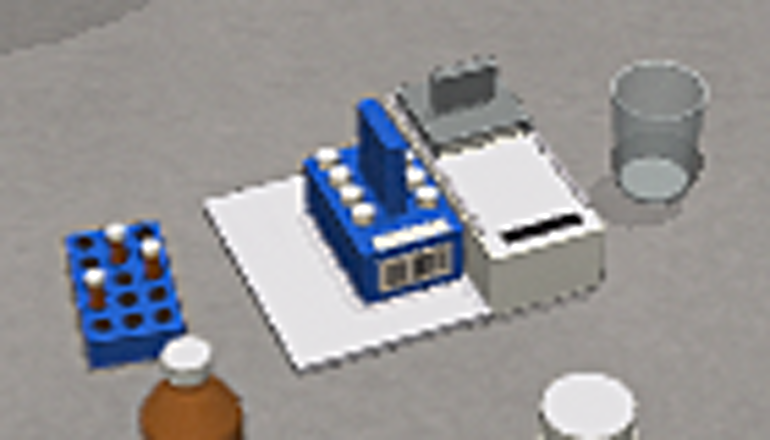

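```bash
cat > m1.py <<'E'
from h import *
def tc(p,s=4.5,o=(160,170)): return (np.array(p)+.5)/s-.5+np.array(o)
deck=onz("top",tc([(480,30),(577,288)]),0.01)
head=onz("top",tc([(163,133),(280,90),(380,357),(262,396)]),0.06)
print(deck.round(4),head.round(4),sep="\n")
L={ (100,-120):deck[0],(-100,-120):deck[1],(100,120):head[0],(100,30):head[1],(-100,30):head[2],(-100,120):head[3]}
A=np.array(list(L),float)/1000;B=np.array([v[:2] for v in L.values()])
a0=A.mean(0);b0=B.mean(0);a=A-a0;b=B-b0
th=np.arctan2((a[:,0]*b[:,1]-a[:,1]*b[:,0]).sum(),(a*b).sum())
R=np.array([[np.cos(th),-np.sin(th)],[np.sin(th),np.cos(th)]])
t=b0-R@a0
print("th",th,np.degrees(th),"t",t);print("res mm",((A@R.T+t-B)*1000).round(1))
def toreader(P): return (np.atleast_2d(P)[:,:2]-t)@R*1000
# rack fin top z=.125
f=onz("top",tc([(362,140),(378,137),(411,222),(391,231)]),0.125);print("fin",toreader(f).round(1))
rk=onz("top",tc([(313,135),(410,100),(471,258),(368,293)]),0.06);print("rack top corners",toreader(rk).round(1))
tb=onz("top",tc([(257,318),(327,292),(330,306),(262,332)]),0.11);print("tab",toreader(tb).round(1))
cv=onz("top",tc([(220,278),(328,240)]),0.076);print("cov far edge",toreader(cv).round(1))
E
python3 m1.py
```

```text
[[ 0.6565 -0.043   0.01  ]
 [ 0.4694 -0.1118  0.01  ]]
[[0.5717 0.1792 0.06  ]
 [0.6024 0.098  0.06  ]
 [0.4167 0.027  0.06  ]
 [0.3896 0.1075 0.06  ]]
th 0.36082518051445717 20.673759985524466 t [0.52124703 0.03347911]
res mm [[ 0.7 -0.5]
 [ 0.7 -2.3]
 [ 0.8  1.8]
 [ 1.8 -1.2]
 [ 0.4 -0.8]
 [-4.3  2.9]]
fin [[ 34.9  -7.5]
 [ 33.1 -18.2]
 [-28.  -18.9]
 [-29.   -4.4]]
rack top corners [[ 60.7  21. ]
 [ 60.3 -50.8]
 [-58.1 -51.6]
 [-56.   23.3]]
tab [[-50.7  98.9]
 [-50.7  49.3]
 [-60.1  50.6]
 [-60.7  98.9]]
cov far edge [[-12.7 114.6]
 [-13.9  36.5]]
```

```bash
cat > plan.py <<'E'
from h import *
import sys
def plan(target,yaw,n,st=None,start=None):
    st=robot.read_state()
    p=np.array(st["ee_pos"]);y=st["ee_rot"][2]
    if start is not None:p=np.array(start[:3]);y=start[3]
    dy=(yaw-y+np.pi)%(2*np.pi)-np.pi; d=(np.array(target)-p)/n
    for i in range(n):
        a=y+dy*i/n
        tx=np.array([np.cos(a),np.sin(a),0]);ty=np.array([np.sin(a),-np.cos(a),0])
        print([round(100*d@tx,2),round(100*d@ty,2),round(-100*d[2],2),round(dy/n,3)])
if __name__=="__main__":
    v=list(map(float,sys.argv[1:6])); plan(v[:3],v[3],int(v[4]),start=list(map(float,sys.argv[6:10])) if len(sys.argv)>6 else None)
E
python3 plan.py .52 -.2 .25 -.4 10
```

```text
[np.float64(-2.78), np.float64(-4.15), np.float64(-0.19), np.float64(0.081)]
[np.float64(-2.44), np.float64(-4.36), np.float64(-0.19), np.float64(0.081)]
[np.float64(-2.08), np.float64(-4.55), np.float64(-0.19), np.float64(0.081)]
[np.float64(-1.7), np.float64(-4.7), np.float64(-0.19), np.float64(0.081)]
[np.float64(-1.32), np.float64(-4.82), np.float64(-0.19), np.float64(0.081)]
[np.float64(-0.93), np.float64(-4.91), np.float64(-0.19), np.float64(0.081)]
[np.float64(-0.53), np.float64(-4.97), np.float64(-0.19), np.float64(0.081)]
[np.float64(-0.12), np.float64(-5.0), np.float64(-0.19), np.float64(0.081)]
[np.float64(0.28), np.float64(-4.99), np.float64(-0.19), np.float64(0.081)]
[np.float64(0.68), np.float64(-4.95), np.float64(-0.19), np.float64(0.081)]
```

Emit:
servo_tool(deltas=[[-2.8,-4.1,-0.2,0.08],[-2.4,-4.3,-0.2,0.08],[-2.1,-4.5,-0.2,0.08],[-1.7,-4.7,-0.2,0.08],[-1.3,-4.8,-0.2,0.08]], grip=0.1)

```text
clock: 0.65
ee_pos: [0.4212, -0.4662, 0.2386]
ee_rot: [3.136, 0.001, -1.638]
contact_force: [0.1, -1.6, -0.5]
width: 0.0465
```

```bash
python3 plan.py .45 0.06 .2 .361 14
```

```text
[np.float64(-3.76), np.float64(0.05), np.float64(0.28), np.float64(0.143)]
[np.float64(-3.73), np.float64(-0.49), np.float64(0.28), np.float64(0.143)]
[np.float64(-3.62), np.float64(-1.02), np.float64(0.28), np.float64(0.143)]
[np.float64(-3.44), np.float64(-1.52), np.float64(0.28), np.float64(0.143)]
[np.float64(-3.19), np.float64(-2.0), np.float64(0.28), np.float64(0.143)]
[np.float64(-2.88), np.float64(-2.43), np.float64(0.28), np.float64(0.143)]
[np.float64(-2.5), np.float64(-2.81), np.float64(0.28), np.float64(0.143)]
[np.float64(-2.07), np.float64(-3.14), np.float64(0.28), np.float64(0.143)]
[np.float64(-1.61), np.float64(-3.4), np.float64(0.28), np.float64(0.143)]
[np.float64(-1.11), np.float64(-3.6), np.float64(0.28), np.float64(0.143)]
[np.float64(-0.58), np.float64(-3.72), np.float64(0.28), np.float64(0.143)]
[np.float64(-0.05), np.float64(-3.76), np.float64(0.28), np.float64(0.143)]
[np.float64(0.49), np.float64(-3.73), np.float64(0.28), np.float64(0.143)]
[np.float64(1.01), np.float64(-3.62), np.float64(0.28), np.float64(0.143)]
```

```bash
sed -i 's/round(dy\/n,3)\]/round(-dy\/n,3)]/; s/print(\[round/print([float(q) for q in [round/; s/3)\])/3)]])/' plan.py; python3 plan.py .53 -.12 .24 -.1 11; 
```

```text
[-3.21, -0.78, -0.01, -0.14]
[-3.07, -1.22, -0.01, -0.14]
[-2.87, -1.63, -0.01, -0.14]
[-2.61, -2.01, -0.01, -0.14]
[-2.31, -2.36, -0.01, -0.14]
[-1.96, -2.66, -0.01, -0.14]
[-1.57, -2.9, -0.01, -0.14]
[-1.15, -3.09, -0.01, -0.14]
[-0.7, -3.22, -0.01, -0.14]
[-0.25, -3.29, -0.01, -0.14]
[0.21, -3.29, -0.01, -0.14]
```

Emit:
servo_tool(deltas=[[-3.2,-0.8,0,-0.14],[-3.1,-1.2,0,-0.14],[-2.9,-1.6,0,-0.14],[-2.6,-2.0,0,-0.14],[-2.3,-2.4,0,-0.14]])

```text
clock: 1.15
ee_pos: [0.4767, -0.2998, 0.2355]
ee_rot: [3.138, 0.008, -0.916]
contact_force: [0.1, 0.9, -0.2]
width: 0.0471
```

Emit:
servo_tool(deltas=[[-2.0,-2.6,0,-0.14],[-1.6,-2.9,0,-0.14],[-1.2,-3.1,0,-0.14],[-0.7,-3.2,0,-0.14],[-0.3,-3.3,0,-0.14]])

```text
clock: 1.65
ee_pos: [0.5189, -0.1331, 0.2351]
ee_rot: [-3.139, 0.009, -0.186]
contact_force: [0.5, -0.3, 0.9]
width: 0.047
```

```bash
python3 - <<'E'
from h import *
print(proj("wrist",[(.521,.033,.06),(.443,.084,.11),(.521,.033,.125)]))
st,_=snap("wrist","w1",s=1.5);print(st["ee_pos"],st["ee_rot"],st["qpos"])
E
python3 plan.py .475 .07 .2 .361 5
```

```text
[[228.273319   -19.27832954]
 [ 98.1016542  -87.31177433]
 [218.57676904 -46.37274255]]
[ 0.5188823  -0.1330673   0.23505009] [-3.1392139   0.00943537 -0.18565702] [ 0.53821854  0.131887   -0.40180126  1.71248179  0.05024552  1.31725367
 -0.05920084]
[-1.55, -3.71, 0.71, -0.106]
[-1.15, -3.86, 0.71, -0.106]
[-0.74, -3.96, 0.71, -0.106]
[-0.32, -4.01, 0.71, -0.106]
[0.11, -4.02, 0.71, -0.106]
```

View pics/w1.png

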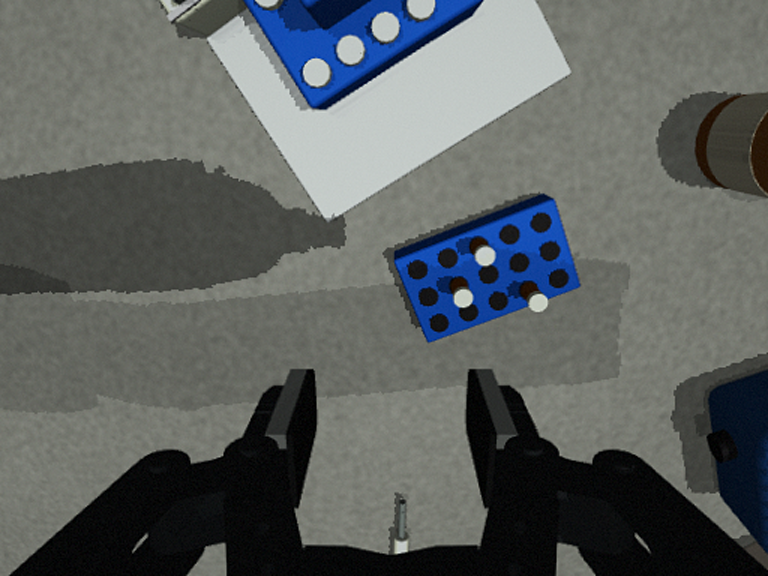

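Emit:
servo_tool(deltas=[[-0.4,-2.4,-1.6,-0.11],[-0.1,-2.5,-1.6,-0.11],[0.0,-2.5,-1.6,-0.11],[0.1,-2.5,-1.6,-0.11],[0.4,-2.4,-1.6,-0.11]])

```text
clock: 2.2
ee_pos: [0.512, -0.0003, 0.3151]
ee_rot: [-3.129, 0.011, 0.397]
contact_force: [-0.6, -0.0, 1.5]
width: 0.0469
```

```bash
python3 - <<'E'
from h import *
st,_=snap("wrist","w2",s=1.5);print(st["ee_pos"],st["ee_rot"],st["qvel"].round(3))
E
```

```text
[ 5.11971730e-01 -2.79773020e-04  3.15104665e-01] [-3.12884802  0.01091133  0.39725477] [-0.211 -0.103 -0.249 -0.227 -0.045  0.325  0.692]
```

View pics/w2.png

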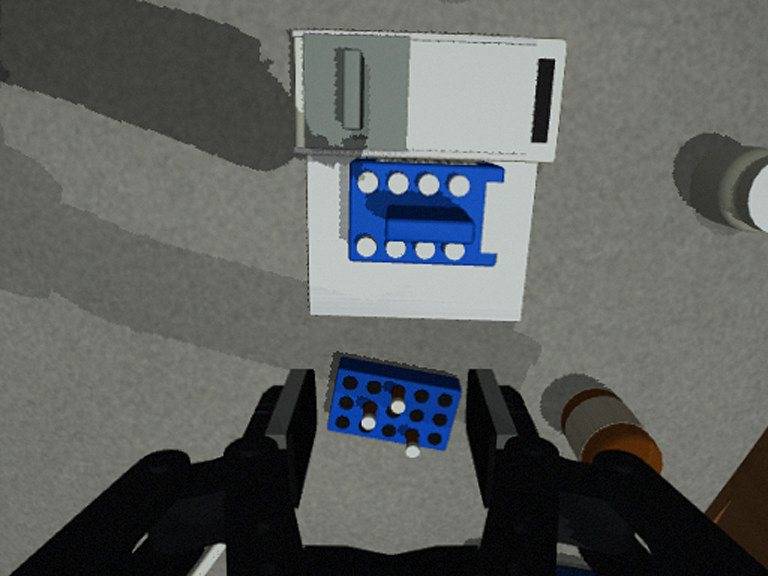

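```bash
python3 - <<'E'
from h import *
robot.read_camera("wrist");robot.read_camera("wrist")
st,_=snap("wrist","w3",crop=(180,0,400,225),s=3.2);print(st["clock"],st["ee_pos"],st["ee_rot"],st["qvel"].round(3))
import pickle;pickle.dump(st,open("w3.pkl","wb"))
E
```

```text
2.35 [0.51266683 0.00052854 0.31574997] [-3.12989561  0.00863911  0.39583781] [ 0.023  0.019  0.045  0.029  0.017 -0.011 -0.024]
```

View pics/w3.png

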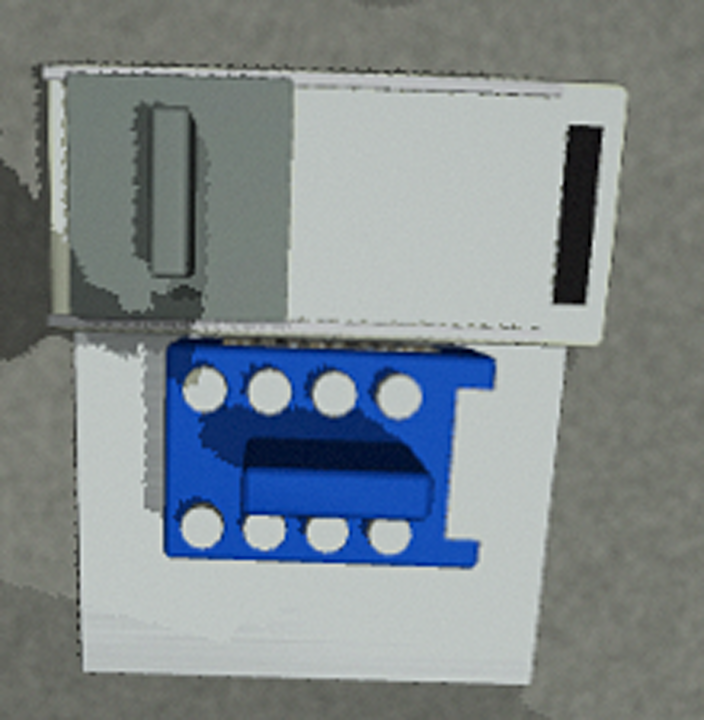

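```bash
cat > m2.py <<'E'
from h import *
import pickle
st=pickle.load(open("w3.pkl","rb"))
def tc(p): return (np.array(p)+.5)/3.2-.5+np.array((180,0))
W=lambda p,z: onz("wrist",tc(p),z,st)
deck=W([(84,671),(530,685)],.01);head=W([(625,85),(604,344),(45,66),(50,325)],.06)
A=np.array([(-100,-120),(100,-120),(100,120),(100,30),(-100,120),(-100,30)])/1000.;B=np.r_[deck,head][:,:2]
a0=A.mean(0);b0=B.mean(0);a=A-a0;b=B-b0
th=np.arctan2((a[:,0]*b[:,1]-a[:,1]*b[:,0]).sum(),(a*b).sum())
R=np.array([[np.cos(th),-np.sin(th)],[np.sin(th),np.cos(th)]]);t=b0-R@a0
print("th",th,"t",t);print(((A@R.T+t-B)*1000).round(1))
tr=lambda P:((P[:,:2]-t)@R*1000).round(1)
print("fin",tr(W([(247,467),(432,476),(429,520),(243,515)],.125)))
print("rack",tr(W([(167,345),(165,555),(474,567),(494,358)],.06)))
print("tab",tr(W([(152,107),(192,107),(192,275),(152,275)],.11)))
print("cover",tr(W([(293,80),(290,320),(68,75),(70,320)],.076)))
E
python3 m2.py
```

```text
th 0.36933638629130344 t [0.52226483 0.03445735]
[[-1.3 -1.9]
 [ 1.   0.2]
 [ 1.3  2.9]
 [ 0.8 -0.6]
 [-1.7  1.5]
 [-0.2 -2.1]]
fin [[-26.7  -6.2]
 [ 30.5  -7.4]
 [ 30.5 -21.3]
 [-27.6 -21.3]]
rack [[-57.2  25.7]
 [-57.8 -51.9]
 [ 59.2 -53.3]
 [ 60.1  24.4]]
tab [[-57.6  98.7]
 [-45.7  98.9]
 [-45.2  50.4]
 [-57.5  50.1]]
cover [[-15.4 112.5]
 [-13.9  36.2]
 [-88.4 112.7]
 [-89.1  34.5]]
```

```bash
python3 plan.py .4455 .0851 .16 .365 5
```

```text
[-0.58, -2.11, 3.1, 0.005]
[-0.59, -2.1, 3.1, 0.005]
[-0.6, -2.1, 3.1, 0.005]
[-0.61, -2.1, 3.1, 0.005]
[-0.62, -2.09, 3.1, 0.005]
```

Emit:
servo_tool(deltas=[[-0.6,-2.1,3.1,0.006],[-0.6,-2.1,3.1,0.006],[-0.6,-2.1,3.1,0.006],[-0.6,-2.1,3.1,0.006],[-0.6,-2.1,3.1,0.006]])

```text
clock: 2.9
ee_pos: [0.4448, 0.0798, 0.1558]
ee_rot: [-3.132, 0.009, 0.338]
contact_force: [0.9, -0.2, -0.2]
width: 0.0469
```

```bash
python3 plan.py .4455 .0851 .085 .365 5
```

```text
[0.05, -0.1, 1.42, -0.005]
[0.05, -0.1, 1.42, -0.005]
[0.05, -0.1, 1.42, -0.005]
[0.05, -0.1, 1.42, -0.005]
[0.05, -0.1, 1.42, -0.005]
```

Emit:
servo_tool(deltas=[[0.0,-0.2,1.7,-0.01],[0.0,-0.2,1.7,-0.01],[0.0,-0.1,1.5,-0.01],[0.0,0,1.2,0],[0,0,0.6,0]])

```text
clock: 3.4
ee_pos: [0.4358, 0.0806, 0.079]
ee_rot: [-3.13, 0.02, 0.357]
contact_force: [-0.5, -0.8, 0.6]
width: 0.0472
```

```bash
python3 - <<'E'
from h import *
st,_=snap("wrist","w4",s=1.5);print(st["ee_pos"],st["ee_rot"],st["contact_force"])
E
```

```text
[0.43579852 0.08062064 0.07903004] [-3.1302795   0.02004713  0.35724348] [-0.50452381 -0.81040153  0.58864047]
```

View pics/w4.png

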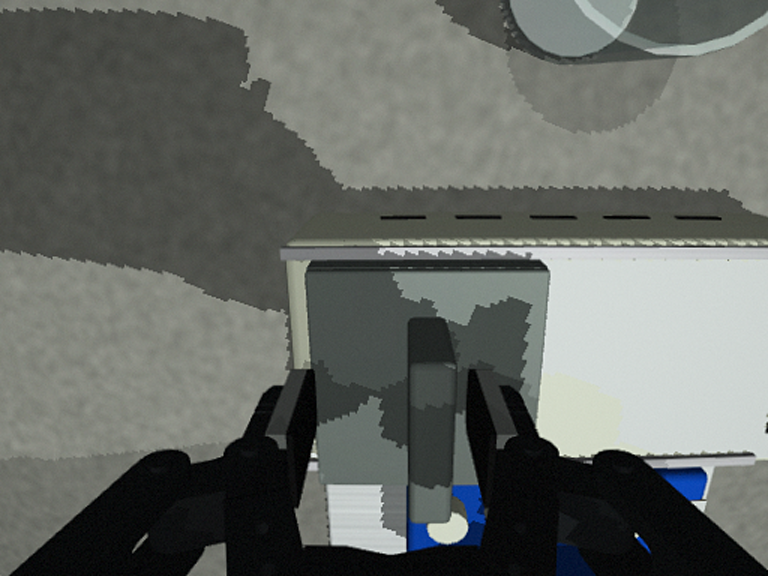

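Emit:
servo_tool(deltas=[[0.4,-0.1,-0.3,0],[0.3,-0.1,-0.2,0],[0.1,0,0,0],[0,0,0,0],[0,0,0,0]])

```text
clock: 3.95
ee_pos: [0.445, 0.0852, 0.0858]
ee_rot: [-3.131, 0.018, 0.355]
contact_force: [-0.4, 0.2, -1.0]
width: 0.0474
```

Aligned; grip the tab.

Emit:
servo_tool(deltas=[[0,0,0,0],[0,0,0,0],[0,0,0,0],[0,0,0,0],[0,0,0,0]], grip=-1, newtons=30)

```text
clock: 4.45
ee_pos: [0.4453, 0.0852, 0.0862]
ee_rot: [-3.132, 0.017, 0.355]
contact_force: [-0.3, -0.4, -0.1]
width: 0.0114
```

Emit:
servo_tool(deltas=[[1.2,0,0,0],[1.7,0,0,0],[1.7,0,0,0],[1.7,0,0,0],[1.2,0,0,0]])

```text
clock: 4.95
ee_pos: [0.5175, 0.113, 0.0862]
ee_rot: [-3.132, 0.017, 0.356]
contact_force: [-2.7, -0.3, 7.5]
width: 0.0114
```

Emit:
servo_tool(deltas=[[0.5,0,-0.05,0],[0.5,0,-0.05,0],[0.4,0,0,0],[0.4,0,0,0],[0.4,0,0,0]])

```text
clock: 5.45
ee_pos: [0.5232, 0.1152, 0.0861]
ee_rot: [-3.135, 0.056, 0.356]
contact_force: [-22.7, -6.6, 21.4]
width: 0.0114
```

Emit:
servo_tool(deltas=[[0,0,0,0],[0,0,0,0],[0,0,0,0],[0,0,0,0],[0,0,0,0]], grip=0)

```text
clock: 5.95
ee_pos: [0.5219, 0.1143, 0.0855]
ee_rot: [-3.135, 0.058, 0.354]
contact_force: [-0.1, -0.1, 0.9]
width: 0.0428
```

```bash
cat > plan.py <<'E'
from h import *
import sys
# args: reader_x reader_y(mm) z(m) yaw-rel-to-reader n
TH=.365;T0=np.array([.5218,.034])
def r2w(x,y):
    c,s=np.cos(TH),np.sin(TH); return np.array([c*x-s*y,s*x+c*y])/1000+T0
def w2r(p):
    c,s=np.cos(TH),np.sin(TH); d=(np.array(p[:2])-T0)*1000; return np.array([c*d[0]+s*d[1],-s*d[0]+c*d[1]])
if __name__=="__main__":
    rx,ry,z,yr,n=map(float,sys.argv[1:6]);n=int(n)
    st=robot.read_state();R=Ro.from_euler('xyz',st["ee_rot"])
    p=np.array(st["ee_pos"]);print("now reader",w2r(p).round(1),p[2].round(4),"yawrel",round(st["ee_rot"][2]-TH,3),"tilt toward reader xy",(Ro.from_euler('z',-TH)*R).apply([0,0,1])[:2].round(3))
    tg=np.r_[r2w(rx,ry),z]; dy=(yr+TH-st["ee_rot"][2]+np.pi)%(2*np.pi)-np.pi
    d=(tg-p)*100/n
    for i in range(n):
        print([float(v) for v in (R*Ro.from_euler('z',-dy*i/n)).inv().apply(d).round(2)]+[round(-dy/n,3)])
E
python3 plan.py 30 75 .16 0 3;python3 plan.py -60 75 .16 0 5
```

```text
now reader [28.8 74.9] 0.0855 yawrel -0.011 tilt toward reader xy [-0.058  0.007]
[-0.1, -0.02, -2.48, np.float64(-0.004)]
[-0.1, -0.02, -2.48, np.float64(-0.004)]
[-0.1, -0.02, -2.48, np.float64(-0.004)]
now reader [28.8 74.9] 0.0855 yawrel -0.011 tilt toward reader xy [-0.058  0.007]
[-1.86, 0.01, -1.38, np.float64(-0.002)]
[-1.86, 0.01, -1.38, np.float64(-0.002)]
[-1.86, 0.0, -1.38, np.float64(-0.002)]
[-1.86, -0.0, -1.38, np.float64(-0.002)]
[-1.86, -0.01, -1.38, np.float64(-0.002)]
```

Emit:
servo_tool(deltas=[[0,0,-2,0],[0,0,-2.5,0],[-2.5,0,0,0],[-2.8,0,0,0],[-2.3,0,0,0]])

```text
clock: 6.45
ee_pos: [0.4536, 0.0895, 0.1359]
ee_rot: [-3.133, 0.057, 0.355]
contact_force: [0.0, -0.2, -0.5]
width: 0.0428
```

```bash
python3 plan.py -60 75 .075 0 4
python3 - <<'E'
from h import *
st,_=snap("wrist","w5",s=1.2);print(proj("wrist",[(.439,.0826,.066)],st)*1.2)
E
```

```text
now reader [-43.9  76.2] 0.1359 yawrel -0.01 tilt toward reader xy [-0.057  0.01 ]
[-0.32, 0.05, 1.54, np.float64(-0.002)]
[-0.32, 0.05, 1.54, np.float64(-0.002)]
[-0.32, 0.05, 1.54, np.float64(-0.002)]
[-0.32, 0.04, 1.54, np.float64(-0.002)]
[[290.58818434 253.7307529 ]]
```

View pics/w5.png

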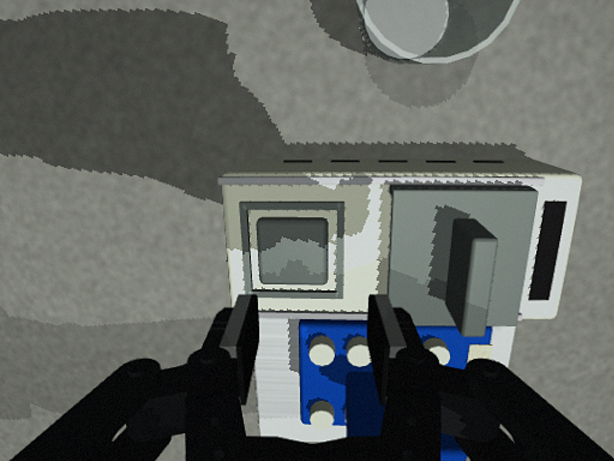

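Emit:
servo_tool(deltas=[[-0.5,0,0.5,0],[-0.5,0,1.2,0],[-0.3,0.1,1.6,0],[-0.1,0,1.6,0],[0,0,0.8,0]], grip=-1)

```text
clock: 7.0
ee_pos: [0.4346, 0.0814, 0.0765]
ee_rot: [-3.135, 0.056, 0.355]
contact_force: [-0.1, 0.3, 0.7]
width: -0.0004
```

```bash
python3 plan.py -60 75 .06 0 4
```

```text
now reader [-64.5  75.4] 0.0765 yawrel -0.01 tilt toward reader xy [-0.056  0.008]
[0.14, 0.01, 0.4, np.float64(-0.003)]
[0.14, 0.01, 0.4, np.float64(-0.003)]
[0.14, 0.01, 0.4, np.float64(-0.003)]
[0.14, 0.01, 0.4, np.float64(-0.003)]
```

Emit:
servo_tool(deltas=[[0.3,0,0.4,0],[0.1,0,0.4,0],[0.1,0,0.5,0],[0,0,0.4,0],[0,0,0.2,0]])

```text
clock: 7.5
ee_pos: [0.439, 0.0835, 0.06]
ee_rot: [-3.136, 0.061, 0.355]
contact_force: [-16.2, -4.2, 35.5]
width: -0.0002
```

Emit:
servo_tool(deltas=[[0,0,-0.5,0],[0,0,-2.5,0],[0.5,0,-3,0],[2,0,-3,0],[4,0,-0.5,0]])

```text
clock: 8.0
ee_pos: [0.5053, 0.107, 0.1554]
ee_rot: [-3.139, 0.061, 0.354]
contact_force: [0.8, 0.8, 0.6]
width: -0.0002
```

```bash
python3 plan.py 145 75 .14 0 4
```

```text
now reader [10.7 74.1] 0.1554 yawrel -0.011 tilt toward reader xy [-0.061  0.003]
[3.38, -0.06, 0.18, np.float64(-0.003)]
[3.38, -0.05, 0.18, np.float64(-0.003)]
[3.38, -0.04, 0.18, np.float64(-0.003)]
[3.38, -0.03, 0.18, np.float64(-0.003)]
```

Emit:
servo_tool(deltas=[[3.4,0,-0.2,0],[3.4,0,-0.2,0],[3.4,0,0,0],[3.4,0,0,0],[0,0,1,0]])

```text
clock: 8.5
ee_pos: [0.6446, 0.1572, 0.1435]
ee_rot: [-3.14, 0.05, 0.35]
contact_force: [-0.7, 0.1, 0.2]
width: -0.0002
```

```bash
python3 plan.py 135 75 .035 0 5
```

```text
now reader [158.7  71.3] 0.1435 yawrel -0.015 tilt toward reader xy [-0.05   0.002]
[-0.36, -0.06, 2.19, np.float64(-0.003)]
[-0.36, -0.07, 2.19, np.float64(-0.003)]
[-0.36, -0.07, 2.19, np.float64(-0.003)]
[-0.36, -0.07, 2.19, np.float64(-0.003)]
[-0.36, -0.07, 2.19, np.float64(-0.003)]
```

Emit:
servo_tool(deltas=[[-0.3,0,2.2,0],[-0.4,0,2.2,0],[-0.4,0,2.2,0],[-0.4,0,2.2,0],[-0.3,0,1.8,0]])

```text
clock: 9.0
ee_pos: [0.6239, 0.1509, 0.0342]
ee_rot: [-3.139, 0.047, 0.35]
contact_force: [-0.0, -0.8, -0.4]
width: 0.0001
```

Emit:
servo_tool(deltas=[[-0.8,0,0,0],[-0.8,0,0,0],[-0.5,0,0,0],[-0.4,0,0,0],[-0.4,0,0,0]])

```text
clock: 9.5
ee_pos: [0.6016, 0.1428, 0.0373]
ee_rot: [-3.137, 0.029, 0.35]
contact_force: [15.8, 5.1, -10.5]
width: 0.0
```

Works: the tilt is falling. Push a little more.

Emit:
servo_tool(deltas=[[-0.4,0,0,0],[-0.4,0,0,0],[-0.4,0,0,0],[-0.3,0,0,0],[0,0,0,0]])

```text
clock: 10.0
ee_pos: [0.6031, 0.1434, 0.0479]
ee_rot: [-3.137, -0.012, 0.35]
contact_force: [-1.3, -0.3, 0.7]
width: 0.0004
```

```bash
python3 -c "
from h import *
print(robot.read_state()['qpos'].round(2))"; python3 plan.py 115 75 .13 0 2; python3 plan.py 20 -20 .2 -1.58 12
```

```text
[ 0.17  0.49 -0.6   1.72  0.31  1.02 -0.19]
now reader [115.   73.2] 0.0479 yawrel -0.015 tilt toward reader xy [0.012 0.004]
[0.05, -0.11, -4.1, np.float64(-0.008)]
[0.05, -0.11, -4.1, np.float64(-0.008)]
now reader [115.   73.2] 0.0479 yawrel -0.015 tilt toward reader xy [0.012 0.004]
[-0.76, 0.78, -1.28, np.float64(0.13)]
[-0.66, 0.88, -1.28, np.float64(0.13)]
[-0.54, 0.95, -1.28, np.float64(0.13)]
[-0.41, 1.01, -1.28, np.float64(0.13)]
[-0.27, 1.06, -1.28, np.float64(0.13)]
[-0.13, 1.09, -1.28, np.float64(0.13)]
[0.01, 1.09, -1.28, np.float64(0.13)]
[0.15, 1.08, -1.28, np.float64(0.13)]
[0.29, 1.05, -1.28, np.float64(0.13)]
[0.43, 1.01, -1.28, np.float64(0.13)]
[0.55, 0.94, -1.28, np.float64(0.13)]
[0.67, 0.86, -1.28, np.float64(0.13)]
```

Emit:
servo_tool(deltas=[[0.5,0,-3,0.13],[0,0,-4,0.14],[-0.5,1,-4,0.14],[-1,2,-2.5,0.14],[-0.5,2.5,-1,0.14]], grip=0.5)

```text
clock: 10.5
ee_pos: [0.5788, 0.0937, 0.2007]
ee_rot: [-3.127, -0.007, -0.358]
contact_force: [-0.4, -0.3, 0.5]
width: 0.0642
```

```bash
python3 plan.py 10 -14 .22 -1.585 6
```

```text
now reader [74.6 35.4] 0.2007 yawrel -0.723 tilt toward reader xy [0.015 0.006]
[-0.26, 1.33, -0.34, np.float64(0.144)]
[-0.07, 1.35, -0.34, np.float64(0.144)]
[0.13, 1.34, -0.34, np.float64(0.144)]
[0.32, 1.31, -0.34, np.float64(0.144)]
[0.5, 1.25, -0.34, np.float64(0.144)]
[0.68, 1.17, -0.34, np.float64(0.144)]
```

Emit:
servo_tool(deltas=[[-0.2,1.3,-0.3,0.14],[0,1.35,-0.3,0.14],[0.2,1.3,-0.3,0.14],[0.4,1.3,-0.3,0.14],[0.5,1.2,-0.3,0.14]])

```text
clock: 11.0
ee_pos: [0.5448, 0.0322, 0.2236]
ee_rot: [-3.117, -0.002, -1.089]
contact_force: [-0.1, -1.3, -0.8]
width: 0.0641
```

Emit:
servo_tool(deltas=[[0.7,0.8,0,0.13],[0.3,0.3,0,0.02],[0,0,0,0],[0,0,0,0],[0,0,0,0]])

```text
clock: 11.5
ee_pos: [0.5383, 0.0178, 0.2272]
ee_rot: [-3.112, -0.001, -1.241]
contact_force: [0.3, -0.1, 0.1]
width: 0.064
```

```bash
python3 plan.py 1.5 -14 .082 -1.585 5; python3 - <<'E'
from h import *
import pickle
st,_=snap("wrist","w6",s=1.5);pickle.dump(st,open("w6.pkl","wb"))
E
```

```text
now reader [  9.6 -21.1] 0.2272 yawrel -1.606 tilt toward reader xy [ 0.03  -0.002]
[-0.14, 0.25, 2.9, np.float64(-0.004)]
[-0.14, 0.25, 2.9, np.float64(-0.004)]
[-0.14, 0.25, 2.9, np.float64(-0.004)]
[-0.14, 0.25, 2.9, np.float64(-0.004)]
[-0.14, 0.25, 2.9, np.float64(-0.004)]
```

View pics/w6.png

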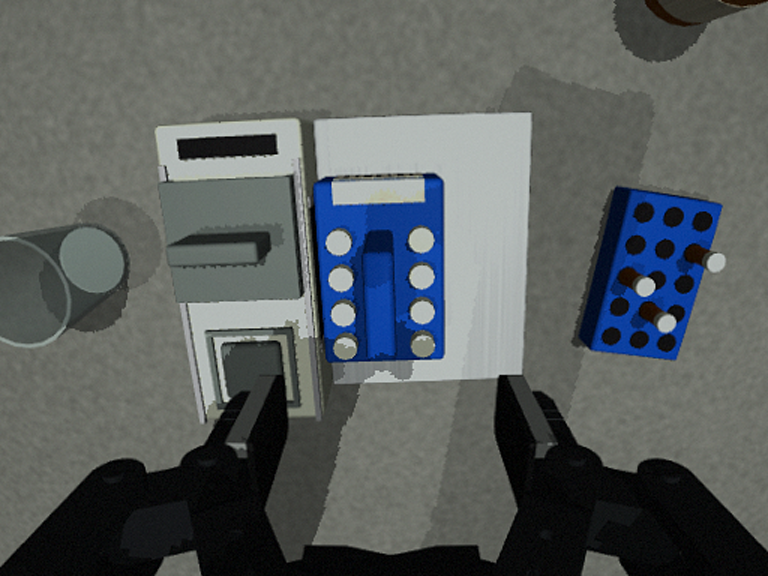

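```bash
python3 - <<'E'
import cv2
b=cv2.imread("pics/w6_raw.png")[105:250,200:310]
cv2.imwrite("pics/w6c.png",cv2.resize(b,None,fx=4,fy=4,interpolation=cv2.INTER_CUBIC))
E
```

```text
(no output)
```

View pics/w6c.png

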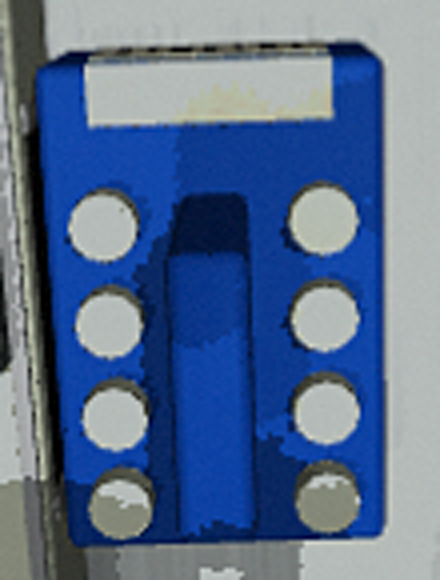

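```bash
python3 - <<'E'
from h import *
import pickle
from plan import w2r
st=pickle.load(open("w6.pkl","rb"))
tc=lambda p:(np.array(p)+.5)/4-.5+np.array((200,105))
for n,p,z in [("fin",[(167,253),(247,251),(255,530),(180,532)],.125),("rack",[(40,70),(383,60),(385,537),(72,545)],.06)]:
    P=onz("wrist",tc(p),z,st); r=np.array([w2r(q) for q in P]); print(n,r.round(1),r.mean(0).round(1), "yaw",[round(float(np.arctan2(*(r[i]-r[j])[::-1])),3) for i,j in ((0,3),(1,2))])
E
```

```text
fin [[ 32.4  -7.1]
 [ 32.2 -21.9]
 [-23.8 -21.5]
 [-23.7  -6.7]] [  4.3 -14.3] yaw [-0.007, -0.008]
rack [[ 61.4  23.5]
 [ 60.7 -53.8]
 [-56.2 -53.4]
 [-55.5  24.8]] [  2.6 -14.7] yaw [-0.01, -0.003]
```

Emit:
servo_tool(deltas=[[-0.3,0.2,2.5,-0.01],[-0.2,0.3,3,-0.01],[-0.2,0.2,3,-0.005],[0,0.2,2.0,0],[0,0,1.5,0]], grip=0.05)

```text
clock: 12.05
ee_pos: [0.5334, 0.0257, 0.1054]
ee_rot: [-3.106, -0.002, -1.206]
contact_force: [-0.0, 0.0, 0.0]
width: 0.0447
```

```bash
python3 plan.py 2.3 -14.3 .084 -1.579 3; 
```

```text
now reader [  7.9 -11.9] 0.1054 yawrel -1.571 tilt toward reader xy [ 0.035 -0.002]
[0.08, 0.21, 0.71, np.float64(0.003)]
[0.08, 0.21, 0.71, np.float64(0.003)]
[0.08, 0.21, 0.71, np.float64(0.003)]
```

Emit:
servo_tool(deltas=[[0.1,0.25,0.8,0.005],[0.1,0.2,0.7,0],[0,0.2,0.5,0],[0,0,0,0],[0,0,0,0]])

```text
clock: 12.55
ee_pos: [0.5279, 0.0224, 0.0829]
ee_rot: [-3.108, -0.001, -1.207]
contact_force: [0.4, -0.5, -0.1]
width: 0.0449
```

```bash
python3 plan.py 2.3 -14.3 .084 -1.579 3; 
```

```text
now reader [  1.5 -13. ] 0.0829 yawrel -1.572 tilt toward reader xy [ 0.033 -0.001]
[0.04, -0.03, -0.04, np.float64(0.002)]
[0.04, -0.03, -0.04, np.float64(0.002)]
[0.04, -0.03, -0.04, np.float64(0.002)]
```

Emit:
servo_tool(deltas=[[0.1,-0.1,0,0],[0,0,0,0],[0,0,0,0],[0,0,0,0],[0,0,0,0]], grip=-1, newtons=50)

```text
clock: 13.05
ee_pos: [0.5302, 0.0217, 0.0842]
ee_rot: [-3.106, -0.002, -1.207]
contact_force: [0.2, 0.1, -2.4]
width: 0.0154
```

Emit:
servo_tool(deltas=[[0,0,-0.5,0],[0,0,-1,0],[0.5,0,-1.5,0],[1,0,-2,0],[1.5,0,-1.5,0]])

```text
clock: 13.55
ee_pos: [0.5351, -0.0052, 0.15]
ee_rot: [-3.114, 0.002, -1.203]
contact_force: [0.3, 0.0, -4.6]
width: 0.0155
```

```bash
python3 plan.py 0 -55 .15 -1.579 2; python3 - <<'E'
from h import *
snap("wrist","w7",s=1.2)
E
```

```text
now reader [ -1.5 -41.4] 0.15 yawrel -1.568 tilt toward reader xy [0.028 0.002]
[0.68, -0.07, -0.0, np.float64(0.006)]
[0.68, -0.08, -0.0, np.float64(0.006)]
```

View pics/w7.png

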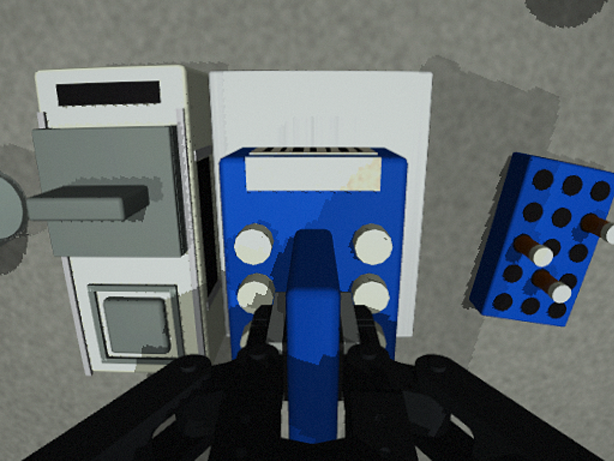

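Emit:
servo_tool(deltas=[[0.7,0,0,-0.05],[0.5,0,0,-0.1],[0.3,0,0,-0.11],[0,0,0,-0.11],[0,0,0,-0.11]])

```text
clock: 14.1
ee_pos: [0.5431, -0.0235, 0.1553]
ee_rot: [-3.114, -0.017, -0.712]
contact_force: [0.3, 0.6, -6.0]
width: 0.0157
```

Emit:
servo_tool(deltas=[[0,0,0,-0.11],[0,0,0,-0.11],[0,0,0,-0.11],[0,0,0,-0.11],[0,0,0,-0.11]])

```text
clock: 14.6
ee_pos: [0.5414, -0.0227, 0.156]
ee_rot: [-3.128, -0.027, -0.139]
contact_force: [-0.5, -0.5, -5.5]
width: 0.0157
```

```bash
python3 plan.py 0 -55 .15 0 5
```

```text
now reader [ -1.9 -60. ] 0.156 yawrel -0.504 tilt toward reader xy [ 0.03  -0.001]
[-0.02, -0.1, 0.12, np.float64(-0.101)]
[-0.01, -0.1, 0.12, np.float64(-0.101)]
[0.0, -0.11, 0.12, np.float64(-0.101)]
[0.01, -0.1, 0.12, np.float64(-0.101)]
[0.02, -0.1, 0.12, np.float64(-0.101)]
```

Emit:
servo_tool(deltas=[[0,0,0,-0.11],[0,0,0,-0.11],[0,0,0,-0.11],[0,0,0,-0.11],[0,0,0,-0.06]])

```text
clock: 15.1
ee_pos: [0.5396, -0.0218, 0.1567]
ee_rot: [3.141, -0.028, 0.385]
contact_force: [-0.1, -0.1, -4.4]
width: 0.0155
```

```bash
python3 plan.py 0 -38 .1 0 5;python3 - <<'E'
from h import *
import pickle
st,_=snap("wrist","w8",s=1.5);pickle.dump(st,open("w8.pkl","wb"))
snap("scene","s8",crop=(190,155,330,245),s=5)
E
```

```text
now reader [ -3.3 -58.5] 0.1567 yawrel 0.02 tilt toward reader xy [ 0.028 -0.   ]
[0.04, -0.41, 1.13, np.float64(0.004)]
[0.04, -0.41, 1.13, np.float64(0.004)]
[0.04, -0.41, 1.13, np.float64(0.004)]
[0.04, -0.41, 1.13, np.float64(0.004)]
[0.03, -0.41, 1.13, np.float64(0.004)]
```

View pics/w8.png

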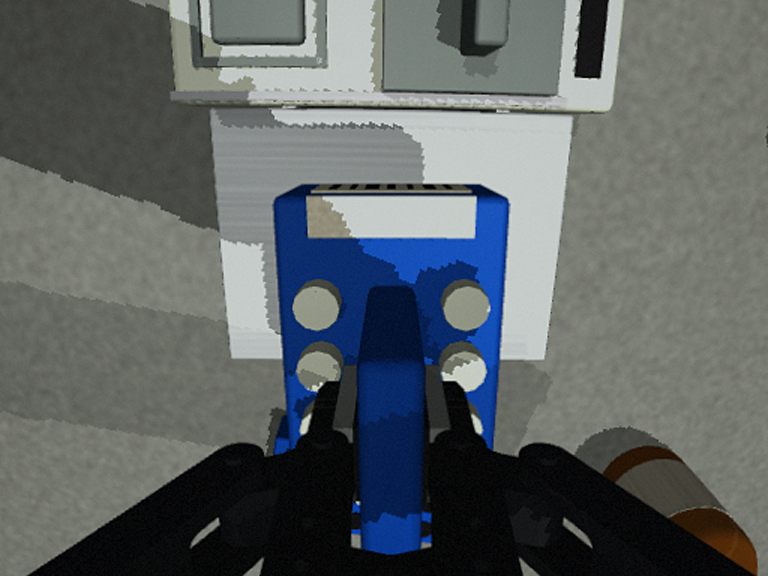

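View pics/s8.png

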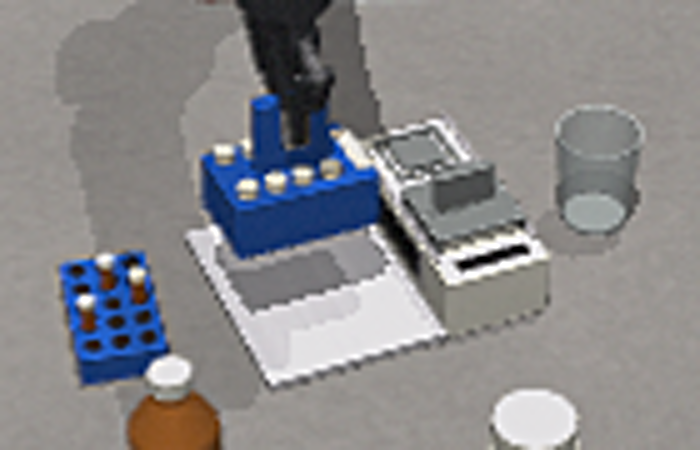

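Emit:
servo_tool(deltas=[[0,-0.3,1,0.01],[0.1,-0.4,1.4,0.01],[0.1,-0.4,1.4,0],[0.1,-0.4,1.0,0],[0,-0.3,0.5,0]])

```text
clock: 15.7
ee_pos: [0.5366, -0.0017, 0.0989]
ee_rot: [-3.141, -0.027, 0.353]
contact_force: [-0.9, -0.2, -4.3]
width: 0.0156
```

```bash
python3 plan.py 0 -37 .09 0 4
```

```text
now reader [  1.  -38.7] 0.0989 yawrel -0.012 tilt toward reader xy [0.027 0.   ]
[-0.03, -0.04, 0.22, np.float64(-0.003)]
[-0.03, -0.04, 0.22, np.float64(-0.003)]
[-0.03, -0.04, 0.22, np.float64(-0.003)]
[-0.03, -0.04, 0.22, np.float64(-0.003)]
```

Emit:
servo_tool(deltas=[[0,0,0.2,-0.012],[0,0,0.2,0],[0,0,0.2,0],[0,0,0.2,0],[0,0,0.2,0]])

```text
clock: 16.2
ee_pos: [0.5369, -0.0011, 0.0878]
ee_rot: [-3.141, -0.027, 0.367]
contact_force: [0.0, -0.3, -5.5]
width: 0.0156
```

Emit:
servo_tool(deltas=[[0,0,0.1,0],[0,0,0.1,0],[0,0,0.1,0],[0,0,0.1,0],[0,0,0,0]])

```text
clock: 16.7
ee_pos: [0.5377, -0.0016, 0.0864]
ee_rot: [3.14, -0.028, 0.366]
contact_force: [-2.0, -0.0, -0.8]
width: 0.0159
```

```bash
python3 plan.py 0 -30 .084 0 4
```

```text
now reader [  2.2 -39. ] 0.0864 yawrel 0.001 tilt toward reader xy [ 0.028 -0.001]
[-0.06, -0.22, 0.06, np.float64(0.0)]
[-0.06, -0.22, 0.06, np.float64(0.0)]
[-0.06, -0.22, 0.06, np.float64(0.0)]
[-0.06, -0.22, 0.06, np.float64(0.0)]
```

Emit:
servo_tool(deltas=[[-0.2,0,0.1,0],[-0.1,0,0.1,0],[0,0,0.1,0],[0,0,0.1,0],[0,0,0,0]])

```text
clock: 17.2
ee_pos: [0.5381, -0.003, 0.0858]
ee_rot: [3.137, -0.035, 0.365]
contact_force: [-1.5, 0.3, 0.7]
width: 0.0156
```

```bash
python3 plan.py 0 -30 .084 0 4;python3 - <<'E'
from h import *
snap("wrist","w9",crop=(100,0,420,320),s=1.8)
E
```

```text
now reader [  2.  -40.3] 0.0858 yawrel -0.0 tilt toward reader xy [ 0.035 -0.004]
[-0.05, -0.26, 0.04, np.float64(-0.0)]
[-0.05, -0.26, 0.04, np.float64(-0.0)]
[-0.05, -0.26, 0.04, np.float64(-0.0)]
[-0.05, -0.26, 0.04, np.float64(-0.0)]
```

View pics/w9.png

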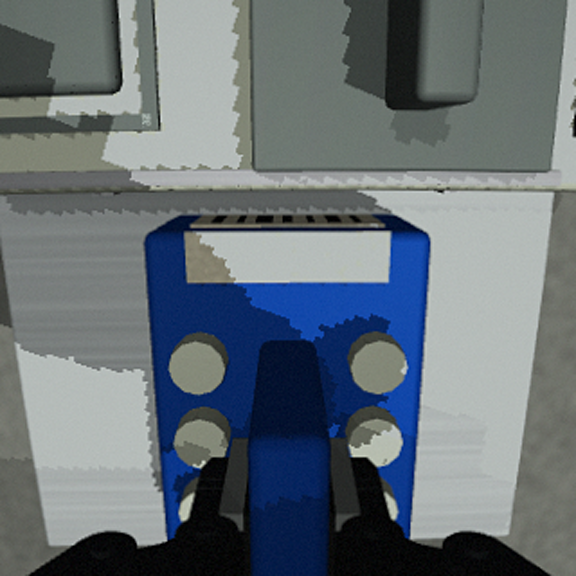

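Emit:
servo_tool(deltas=[[0.1,0,0.2,0],[0.1,0,0.2,0],[0,0,0.2,0],[0,0,0.2,0],[0,0,0,0]])

```text
clock: 17.75
ee_pos: [0.5401, -0.0037, 0.0849]
ee_rot: [3.133, -0.032, 0.363]
contact_force: [-2.0, -0.8, -1.7]
width: 0.0154
```

Emit:
servo_tool(deltas=[[0,0,0.2,0],[0,0,0.2,0],[0,0,0.2,0],[0,0,0.2,0],[0,0,0,0]], newtons=20)

```text
clock: 18.25
ee_pos: [0.5412, -0.0036, 0.0848]
ee_rot: [3.129, -0.032, 0.363]
contact_force: [-2.9, -0.8, 1.9]
width: 0.0154
```

Emit:
servo_tool(deltas=[[0,0,0,0],[0,0,0,0],[0,0,0,0],[0,0,0,0],[0,0,0,0]], grip=-0.4)

```text
clock: 18.75
ee_pos: [0.5424, -0.0035, 0.0843]
ee_rot: [3.128, -0.035, 0.363]
contact_force: [0.6, -0.0, -1.1]
width: 0.0258
```

```bash
python3 plan.py 0 -30 .13 0 4;python3 - <<'E'
from h import *
snap("wrist","w10",crop=(100,0,420,320),s=1.8)
E
```

```text
now reader [  5.9 -42.4] 0.0843 yawrel -0.002 tilt toward reader xy [ 0.035 -0.014]
[-0.11, -0.29, -1.15, np.float64(-0.001)]
[-0.11, -0.29, -1.15, np.float64(-0.001)]
[-0.11, -0.29, -1.15, np.float64(-0.001)]
[-0.11, -0.29, -1.15, np.float64(-0.001)]
```

View pics/w10.png

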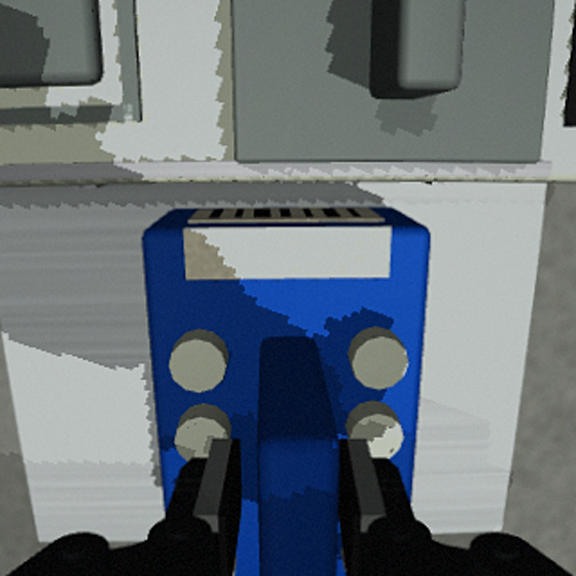

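Emit:
servo_tool(deltas=[[0,0,-0.5,0],[0,0,-2.5,0],[0,0,-4,0],[0,1,-4.5,0],[0,3,-4,0]], grip=0)

```text
clock: 19.3
ee_pos: [0.5468, -0.0371, 0.2398]
ee_rot: [3.135, -0.025, 0.37]
contact_force: [1.4, -0.7, 0.1]
width: 0.0427
```

Emit:
servo_tool(deltas=[[0,1.5,-2,0],[0,0.5,-0.5,0],[0,0,0,0],[0,0,0,0],[0,0,0,0]])

```text
clock: 19.8
ee_pos: [0.5551, -0.0584, 0.2702]
ee_rot: [3.131, -0.031, 0.367]
contact_force: [-0.1, 0.6, 0.0]
width: 0.0427
```

```bash
python3 plan.py 75 -42 .13 0 4;python3 - <<'E'
from h import *
import pickle
st,_=snap("wrist","w11",crop=(150,0,400,230),s=3);pickle.dump(st,open("w11.pkl","wb"))
E
```

```text
now reader [ -1.9 -98.2] 0.2702 yawrel 0.002 tilt toward reader xy [ 0.031 -0.011]
[1.82, -1.44, 3.55, np.float64(0.001)]
[1.82, -1.44, 3.55, np.float64(0.001)]
[1.81, -1.44, 3.55, np.float64(0.001)]
[1.81, -1.44, 3.55, np.float64(0.001)]
```

View pics/w11.png

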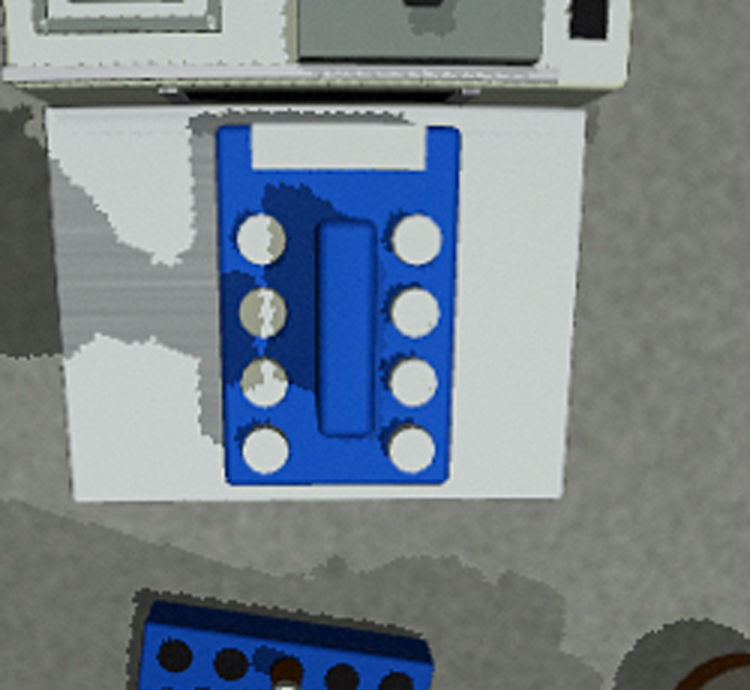

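```bash
python3 - <<'E'
from h import *
import pickle
from plan import w2r
st=pickle.load(open("w11.pkl","rb"))
tc=lambda p:(np.array(p)+.5)/3-.5+np.array((150,0))
for n,p,z in [("deck",[(46,108),(585,110),(562,497),(75,500)],.01),("headtop",[(3,80),(628,82)],.06),("rack",[(217,126),(461,127),(449,483),(227,485)],.07-.01),("fin",[(316,220),(377,220),(373,437),(318,437)],.125),("label",[(252,168),(426,168)],.06)]:
    P=onz("wrist",tc(p),z,st); r=np.array([w2r(q) for q in P]); print(n,r.round(1).tolist(),r.mean(0).round(1))
E
```

```text
deck [[-97.8, 28.5], [99.4, 28.5], [100.4, -118.8], [-97.5, -118.7]] [  1.1 -45.1]
headtop [[-99.5, 31.8], [99.7, 32.0]] [ 0.1 31.9]
rack [[-32.2, 17.2], [46.0, 17.3], [46.1, -100.5], [-32.3, -100.7]] [  6.9 -41.7]
fin [[-1.7, -12.3], [14.5, -12.3], [14.2, -71.1], [-1.4, -71.0]] [  6.4 -41.6]
label [[-21.2, 4.4], [35.0, 4.6]] [6.9 4.5]
```

```bash
python3 plan.py 0 75 .15 0 5
```

```text
now reader [ -1.9 -98. ] 0.27 yawrel 0.003 tilt toward reader xy [ 0.031 -0.01 ]
[-0.03, -3.48, 2.36, np.float64(0.001)]
[-0.03, -3.48, 2.36, np.float64(0.001)]
[-0.03, -3.48, 2.36, np.float64(0.001)]
[-0.03, -3.48, 2.36, np.float64(0.001)]
[-0.03, -3.48, 2.36, np.float64(0.001)]
```

Emit:
servo_tool(deltas=[[-0.2,-3.7,1,0],[-0.2,-4,1,0],[-0.2,-4,2,0],[-0.2,-3.5,3,0],[0,-2,4,0]], grip=-1)

```text
clock: 20.35
ee_pos: [0.4874, 0.1043, 0.1545]
ee_rot: [3.131, -0.033, 0.365]
contact_force: [0.4, -0.7, -0.7]
width: 0.0002
```

```bash
python3 plan.py -2 75 .09 0 3
```

```text
now reader [-7.1 77.9] 0.1545 yawrel -0.0 tilt toward reader xy [ 0.033 -0.011]
[0.1, 0.08, 2.16, np.float64(-0.0)]
[0.1, 0.08, 2.16, np.float64(-0.0)]
[0.1, 0.08, 2.16, np.float64(-0.0)]
```

Emit:
servo_tool(deltas=[[0,0.1,2.0,0],[0,0.1,2.3,0],[0,0,1.7,0],[0.2,0,0,0],[0.2,0,0,0]])

```text
clock: 20.85
ee_pos: [0.4839, 0.1102, 0.0842]
ee_rot: [3.136, -0.019, 0.378]
contact_force: [0.3, -0.0, 0.9]
width: 0.0004
```

```bash
python3 plan.py 9 75 .09 0 3
```

```text
now reader [-8.2 84.8] 0.0842 yawrel 0.013 tilt toward reader xy [ 0.019 -0.006]
[0.57, 0.33, -0.18, np.float64(0.004)]
[0.57, 0.33, -0.18, np.float64(0.004)]
[0.58, 0.33, -0.18, np.float64(0.004)]
```

Emit:
servo_tool(deltas=[[0.6,0.4,-0.2,0.01],[0.6,0.3,-0.1,0],[0.5,0.2,0,0],[0.4,0,0,0],[0.4,0,0,0]])

```text
clock: 21.35
ee_pos: [0.5059, 0.1083, 0.0895]
ee_rot: [3.135, -0.003, 0.366]
contact_force: [-28.6, -8.0, 25.8]
width: 0.0001
```

Emit:
servo_tool(deltas=[[-0.5,0,-0.2,0],[-0.5,0,-2,0],[0,1,-3,0],[0,2,-1,0],[0,3,0,0]], grip=0)

```text
clock: 21.85
ee_pos: [0.5158, 0.0503, 0.1551]
ee_rot: [3.135, 0.003, 0.372]
contact_force: [-0.1, -0.3, -0.2]
width: 0.0428
```

```bash
python3 plan.py 6.5 -41 .145 0 3
```

```text
now reader [ 0.2 17.3] 0.1551 yawrel 0.007 tilt toward reader xy [-0.003 -0.006]
[0.2, 1.94, 0.35, np.float64(0.002)]
[0.2, 1.94, 0.35, np.float64(0.002)]
[0.21, 1.94, 0.35, np.float64(0.002)]
```

Emit:
servo_tool(deltas=[[0.2,1.9,0.2,0.007],[0.2,2,0.2,0],[0.1,1.2,0.5,0],[0,0.4,1.5,0],[0,0,1.8,0]])

```text
clock: 22.35
ee_pos: [0.5458, -0.0057, 0.1141]
ee_rot: [3.132, -0.003, 0.357]
contact_force: [-0.9, 0.8, -0.4]
width: 0.0428
```

```bash
python3 plan.py 6.8 -42 .084 0 3
```

```text
now reader [  8.2 -45.7] 0.1141 yawrel -0.008 tilt toward reader xy [ 0.003 -0.009]
[-0.05, -0.13, 1.0, np.float64(-0.003)]
[-0.05, -0.13, 1.0, np.float64(-0.003)]
[-0.05, -0.13, 1.0, np.float64(-0.003)]
```

Emit:
servo_tool(deltas=[[-0.1,-0.2,1.0,-0.008],[0,-0.1,1.0,0],[0,0,0.8,0],[0,0,0,0],[0,0,0,0]])

```text
clock: 22.85
ee_pos: [0.5405, -0.0002, 0.0795]
ee_rot: [3.137, 0.003, 0.369]
contact_force: [0.1, -0.6, 0.7]
width: 0.0426
```

```bash
python3 plan.py 6.8 -42 .084 0 1
```

```text
now reader [  5.3 -38.6] 0.0795 yawrel 0.004 tilt toward reader xy [-0.003 -0.005]
[0.15, 0.34, -0.45, np.float64(0.004)]
```

Emit:
servo_tool(deltas=[[0.1,0.2,-0.4,0],[0,0,0,0],[0,0,0,0],[0,0,0,0],[0,0,0,0]], grip=-1, newtons=40)

```text
clock: 23.35
ee_pos: [0.5426, -0.0019, 0.0848]
ee_rot: [3.136, 0.002, 0.369]
contact_force: [-0.1, 0.6, -4.0]
width: 0.0155
```

```bash
python3 plan.py 0 -34 .087 0 3
```

```text
now reader [  6.6 -41. ] 0.0848 yawrel 0.004 tilt toward reader xy [-0.002 -0.006]
[-0.22, -0.23, -0.07, np.float64(0.001)]
[-0.22, -0.23, -0.07, np.float64(0.001)]
[-0.22, -0.23, -0.07, np.float64(0.001)]
```

Emit:
servo_tool(deltas=[[0,0,-0.2,0.004],[-0.2,-0.2,0,0],[-0.2,-0.3,0,0],[-0.2,-0.3,0,0],[0,0,0,0]])

```text
clock: 23.85
ee_pos: [0.5323, 0.004, 0.0861]
ee_rot: [3.137, 0.004, 0.365]
contact_force: [-0.6, 0.5, -4.9]
width: 0.0156
```

```bash
python3 plan.py 0.8 -30 .085 0 3
```

```text
now reader [ -0.9 -31.8] 0.0861 yawrel -0.0 tilt toward reader xy [-0.004 -0.005]
[0.06, -0.06, 0.03, np.float64(-0.0)]
[0.06, -0.06, 0.03, np.float64(-0.0)]
[0.06, -0.06, 0.03, np.float64(-0.0)]
```

Emit:
servo_tool(deltas=[[0.15,0,0,0],[0,-0.15,0,0],[0,-0.1,0,0],[0,-0.1,0,0],[0,0,0,0]])

```text
clock: 24.35
ee_pos: [0.5329, 0.0067, 0.0862]
ee_rot: [3.135, 0.004, 0.364]
contact_force: [-0.0, -0.8, -5.7]
width: 0.0155
```

```bash
python3 plan.py 0.8 -30 .085 0 3;python3 - <<'E'
from h import *
snap("wrist","w12",crop=(100,0,420,320),s=1.8)
E
```

```text
now reader [  0.7 -29.5] 0.0862 yawrel -0.001 tilt toward reader xy [-0.004 -0.007]
[0.0, 0.02, 0.04, np.float64(-0.0)]
[0.0, 0.02, 0.04, np.float64(-0.0)]
[0.0, 0.02, 0.04, np.float64(-0.0)]
```

View pics/w12.png

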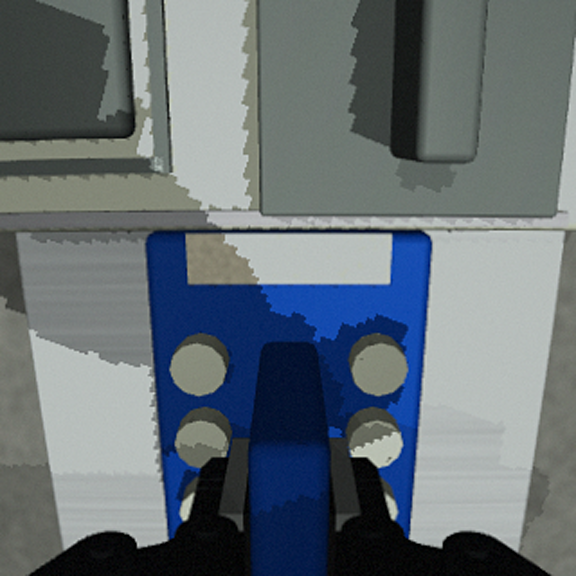

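Emit:
servo_tool(deltas=[[0,0,0.1,0],[0,0,0.1,0],[0,0,0.1,0],[0,0,0.05,0],[0,0,0,0]])

```text
clock: 24.9
ee_pos: [0.5332, 0.0068, 0.085]
ee_rot: [3.134, 0.004, 0.363]
contact_force: [-0.1, -0.8, -4.0]
width: 0.0153
```

Emit:
servo_tool(deltas=[[0,-0.1,0,0],[0,-0.1,0,0],[0,-0.1,0,0],[0,0,0,0],[0,0,0,0]])

```text
clock: 25.4
ee_pos: [0.5332, 0.0069, 0.0851]
ee_rot: [3.131, 0.003, 0.362]
contact_force: [-0.5, -3.4, 0.0]
width: 0.0158
```

Emit:
servo_tool(deltas=[[0,0,0.1,0],[0,0,0.1,0],[0,0,0.1,0],[0,0,0,0],[0,0,0,0]], newtons=20)

```text
clock: 25.9
ee_pos: [0.5332, 0.0068, 0.0851]
ee_rot: [3.129, 0.004, 0.362]
contact_force: [-0.4, -3.3, -1.1]
width: 0.0157
```

Emit:
servo_tool(deltas=[[0,0,0,0],[0,0,0,0],[0,0,0,0],[0,0,0,0],[0,0,0,0]], grip=-0.4)

```text
clock: 26.4
ee_pos: [0.5345, 0.0089, 0.0855]
ee_rot: [3.131, 0.0, 0.363]
contact_force: [1.0, 0.3, -0.8]
width: 0.0256
```

Emit:
servo_tool(deltas=[[0,0,-0.5,0],[0,0,-2.5,0],[0,0.5,-4,0],[0,2,-4.5,0],[0,3.5,-3,0]])

```text
clock: 26.9
ee_pos: [0.5521, -0.0414, 0.2328]
ee_rot: [3.136, 0.007, 0.372]
contact_force: [2.3, 0.5, 0.4]
width: 0.0257
```

Emit:
servo_tool(deltas=[[0,1,-2,0],[0,0,0,0],[0,0,0,0],[0,0,0,0],[0,0,0,0]])

```text
clock: 27.4
ee_pos: [0.5579, -0.0547, 0.2583]
ee_rot: [3.132, 0.002, 0.367]
contact_force: [-0.1, 0.2, 0.1]
width: 0.0258
```

```bash
python3 plan.py 0 -118 .13 0 3;python3 - <<'E'
from h import *
import pickle
st,_=snap("wrist","w13",crop=(150,0,400,230),s=3);pickle.dump(st,open("w13.pkl","wb"))
E
```

```text
now reader [  2.  -95.8] 0.2583 yawrel 0.002 tilt toward reader xy [-0.002 -0.009]
[-0.06, 0.7, 4.28, np.float64(0.001)]
[-0.06, 0.7, 4.28, np.float64(0.001)]
[-0.06, 0.7, 4.28, np.float64(0.001)]
```

View pics/w13.png

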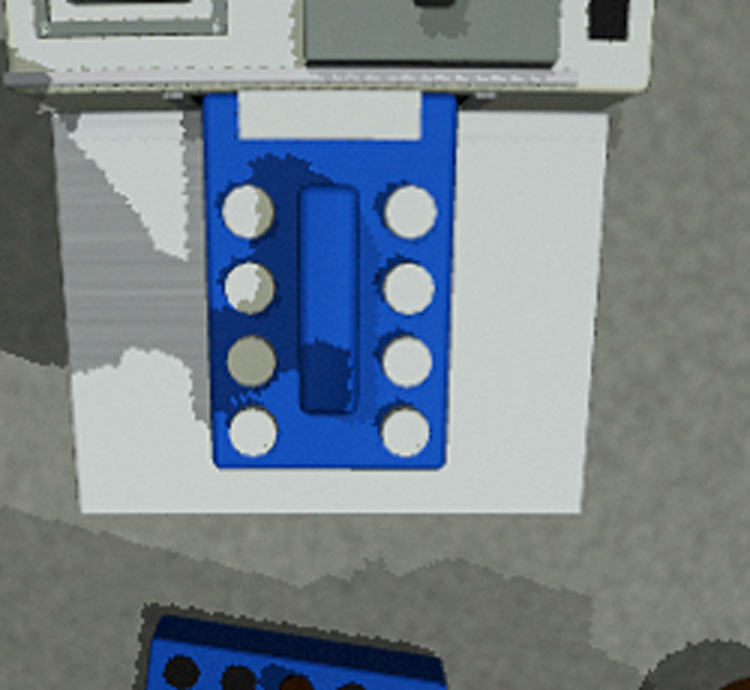

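```bash
python3 - <<'E'
from h import *
import pickle
from plan import w2r
st=pickle.load(open("w13.pkl","rb"))
tc=lambda p:(np.array(p)+.5)/3-.5+np.array((150,0))
for n,p,z in [("deck",[(53,113),(607,114),(581,513),(80,513)],.01),("headtop",[(5,83),(649,83)],.06),("rack",[(204,95),(457,97),(445,467),(214,467)],.06),("fin",[(299,187),(358,187),(356,412),(299,412)],.125),("label",[(239,138),(421,138)],.06),("win",[(183,96),(477,97)],.05)]:
    P=onz("wrist",tc(p),z,st); r=np.array([w2r(q) for q in P]); print(n,r.round(1).tolist(),r.mean(0).round(1))
E
```

```text
deck [[-97.5, 28.7], [99.4, 28.5], [100.4, -118.7], [-98.1, -118.9]] [  1.  -45.1]
headtop [[-99.2, 32.6], [99.4, 32.6]] [ 0.1 32.6]
rack [[-37.6, 28.0], [40.1, 27.5], [40.1, -89.0], [-38.2, -89.1]] [  1.1 -30.6]
fin [[-6.6, -1.7], [8.4, -1.7], [8.3, -59.2], [-7.0, -59.2]] [  0.8 -30.4]
label [[-27.1, 15.4], [29.3, 15.4]] [ 1.1 15.4]
win [[-45.4, 29.0], [47.6, 28.7]] [ 1.1 28.9]
```

```bash
python3 plan.py -58 75 .15 0 5
```

```text
now reader [  2.  -95.7] 0.2582 yawrel 0.002 tilt toward reader xy [-0.002 -0.009]
[-1.19, -3.44, 2.14, np.float64(0.0)]
[-1.19, -3.44, 2.14, np.float64(0.0)]
[-1.19, -3.43, 2.14, np.float64(0.0)]
[-1.19, -3.43, 2.14, np.float64(0.0)]
[-1.19, -3.43, 2.14, np.float64(0.0)]
```

Emit:
servo_tool(deltas=[[-1.3,-3.7,1,0],[-1.3,-4,1,0],[-1.2,-3.8,2,0],[-1.1,-3.2,3,0],[-0.5,-1.5,3,0]], grip=-1)

```text
clock: 27.95
ee_pos: [0.4466, 0.0803, 0.1535]
ee_rot: [3.132, -0.0, 0.366]
contact_force: [1.6, -0.2, -0.3]
width: 0.0001
```

```bash
python3 plan.py -59 75 .074 0 5
```

```text
now reader [-53.7  70.1] 0.1535 yawrel 0.001 tilt toward reader xy [ 0.   -0.01]
[-0.11, -0.11, 1.59, np.float64(0.0)]
[-0.11, -0.11, 1.59, np.float64(0.0)]
[-0.11, -0.11, 1.59, np.float64(0.0)]
[-0.11, -0.11, 1.59, np.float64(0.0)]
[-0.11, -0.11, 1.59, np.float64(0.0)]
```

Emit:
servo_tool(deltas=[[0,0,2.0,0],[0,0,2.2,0],[0,0,1.8,0],[0,0,1.2,0],[0,0,0.3,0]])

```text
clock: 28.45
ee_pos: [0.439, 0.0834, 0.0705]
ee_rot: [3.133, 0.008, 0.375]
contact_force: [0.1, 0.5, 0.0]
width: -0.0002
```

```bash
python3 plan.py -59 75 .06 0 5
```

```text
now reader [-59.7  75.7] 0.0705 yawrel 0.01 tilt toward reader xy [-0.008 -0.008]
[0.02, 0.01, 0.21, np.float64(0.002)]
[0.02, 0.01, 0.21, np.float64(0.002)]
[0.02, 0.01, 0.21, np.float64(0.002)]
[0.02, 0.01, 0.21, np.float64(0.002)]
[0.02, 0.01, 0.21, np.float64(0.002)]
```

Emit:
servo_tool(deltas=[[0,0,0.3,0],[0,0,0.3,0],[0,0,0.3,0],[0,0,0.3,0],[0,0,0.2,0]])

```text
clock: 28.95
ee_pos: [0.4396, 0.0836, 0.0599]
ee_rot: [3.132, 0.009, 0.375]
contact_force: [-21.1, -4.1, 51.5]
width: 0.0001
```

Emit:
servo_tool(deltas=[[0,0,-0.5,0],[0,0,-2.5,0],[0.5,0,-3,0],[2.5,0,-2.5,0],[3,0,-1,0]])

```text
clock: 29.45
ee_pos: [0.4957, 0.1055, 0.1586]
ee_rot: [3.128, 0.009, 0.373]
contact_force: [0.0, 0.5, 0.8]
width: -0.0
```

```bash
python3 plan.py 30 75 .15 0 2;python3 - <<'E'
from h import *
st,_=snap("wrist","w14",s=1.2)
E
```

```text
now reader [ 1.1 76.1] 0.1586 yawrel 0.008 tilt toward reader xy [-0.009 -0.014]
[1.45, 0.06, 0.42, np.float64(0.004)]
[1.45, 0.05, 0.42, np.float64(0.004)]
```

View pics/w14.png

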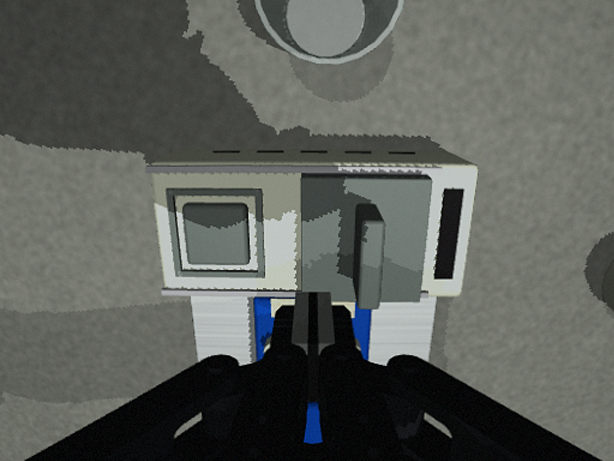

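Emit:
servo_tool(deltas=[[1.2,0,0,0.005],[1.4,0,0.3,0.005],[0.4,0,1.5,0],[0,0,2,0],[0,0,1.5,0]], grip=0)

```text
clock: 30.0
ee_pos: [0.533, 0.1187, 0.1061]
ee_rot: [3.128, -0.004, 0.362]
contact_force: [-1.1, -0.3, 0.0]
width: 0.0428
```

```bash
python3 plan.py 30 75 .087 0 2
```

```text
now reader [40.6 75.1] 0.1061 yawrel -0.003 tilt toward reader xy [ 0.004 -0.013]
[-0.54, -0.0, 0.95, np.float64(-0.001)]
[-0.54, -0.01, 0.95, np.float64(-0.001)]
```

Emit:
servo_tool(deltas=[[-0.5,0,0.3,0],[-0.4,0,0.6,0],[0,0,0.6,0],[0,0,0,0],[0,0,0,0]])

```text
clock: 30.5
ee_pos: [0.5211, 0.1138, 0.087]
ee_rot: [3.129, 0.0, 0.363]
contact_force: [-0.5, 0.6, 0.9]
width: 0.0426
```

Emit:
servo_tool(deltas=[[0,0,0,0],[0,0,0,0],[0,0,0,0],[0,0,0,0],[0,0,0,0]], grip=-1, newtons=30)

```text
clock: 31.0
ee_pos: [0.522, 0.114, 0.0881]
ee_rot: [3.128, -0.002, 0.363]
contact_force: [0.8, 0.1, -0.5]
width: 0.0112
```

Gripped; slide −x 90 mm.

Emit:
servo_tool(deltas=[[-1.2,0,0,0],[-1.8,0,0,0],[-1.8,0,0,0],[-1.8,0,0,0],[-1.4,0,0,0]])

```text
clock: 31.5
ee_pos: [0.4462, 0.0849, 0.0881]
ee_rot: [3.128, -0.006, 0.363]
contact_force: [1.5, 1.0, -2.0]
width: 0.0111
```

```bash
python3 plan.py -61 75 .087 0 2
```

```text
now reader [-52.4  74.5] 0.0881 yawrel -0.002 tilt toward reader xy [ 0.006 -0.013]
[-0.43, -0.03, 0.05, np.float64(-0.001)]
[-0.43, -0.03, 0.05, np.float64(-0.001)]
```

Emit:
servo_tool(deltas=[[-0.4,0,0,0],[-0.4,0,0,0],[-0.3,0,0,0],[-0.3,0,0,0],[-0.3,0,0,0]])

```text
clock: 32.0
ee_pos: [0.4394, 0.0823, 0.0883]
ee_rot: [3.129, -0.033, 0.365]
contact_force: [18.1, 4.7, -20.8]
width: 0.0111
```

```bash
python3 plan.py -61 75 .087 0 2
```

```text
now reader [-59.7  74.5] 0.0883 yawrel -0.0 tilt toward reader xy [ 0.033 -0.013]
[-0.07, -0.03, 0.06, np.float64(-0.0)]
[-0.07, -0.03, 0.06, np.float64(-0.0)]
```

Emit:
servo_tool(deltas=[[0,0,0,0],[0,0,0,0],[0,0,0,0],[0,0,0,0],[0,0,0,0]], grip=0)

```text
clock: 32.5
ee_pos: [0.4402, 0.0828, 0.0886]
ee_rot: [3.129, -0.033, 0.364]
contact_force: [0.1, -0.8, -0.8]
width: 0.0425
```

Emit:
servo_tool(deltas=[[0,0,-1,0],[0,0,-3,0],[0,0,-4,0],[0,0.5,-4.5,0],[0,2,-4,0]])

```text
clock: 33.0
ee_pos: [0.4387, 0.0612, 0.257]
ee_rot: [3.134, -0.024, 0.37]
contact_force: [1.2, 0.0, 0.4]
width: 0.0426
```

Emit:
servo_tool(deltas=[[0.5,4,-1,0],[1,4,0,0],[1.5,4,0,0],[1.5,3,0,0],[0,1,0,0]])

```text
clock: 33.5
ee_pos: [0.5439, -0.0766, 0.2841]
ee_rot: [3.124, -0.038, 0.373]
contact_force: [-0.5, -1.5, 0.4]
width: 0.0427
```

```bash
python3 - <<'E'
from h import *
import pickle
robot.read_camera("top")
st,_=snap("wrist","w15",crop=(150,0,400,230),s=3);pickle.dump(st,open("w15.pkl","wb"))
snap("scene","s15",crop=(170,145,330,255),s=4.5)
print(st["ee_pos"],st["clock"],st["qvel"].round(2))
E
```

```text
[ 0.54334035 -0.07753033  0.28404231] 33.55 [-0.01 -0.04 -0.03  0.06 -0.02  0.   -0.03]
```

View pics/w15.png

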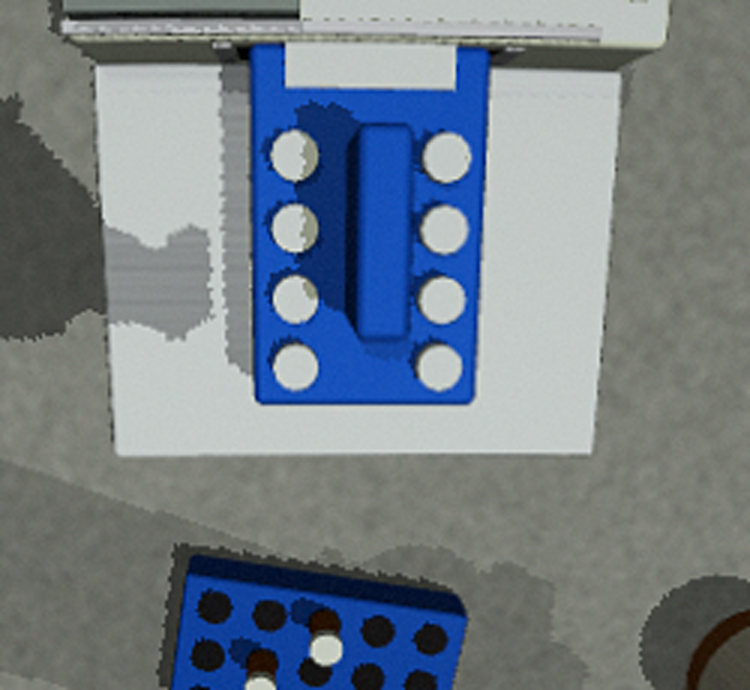

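View pics/s15.png

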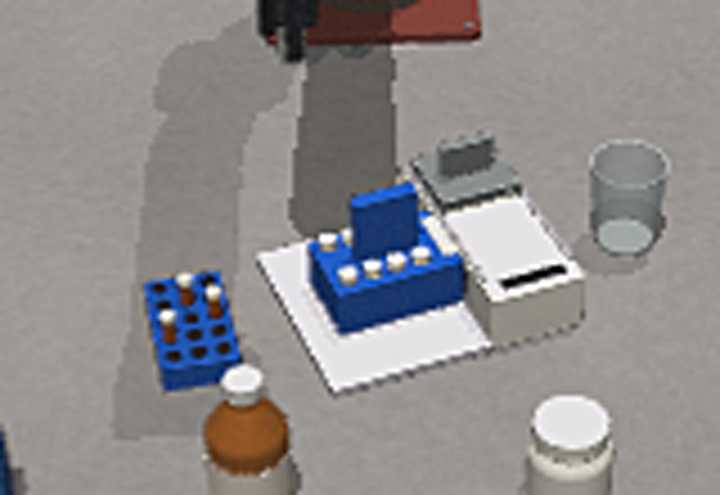

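```bash
python3 - <<'E'
from h import *
import pickle
from plan import w2r
st=pickle.load(open("w15.pkl","rb"))
tc=lambda p:(np.array(p)+.5)/3-.5+np.array((150,0))
for n,p,z in [("deck",[(95,66),(621,70),(593,455),(117,456)],.01),("headtop",[(62,28),(666,45)],.06),("rack",[(250,45),(490,45),(474,403),(256,403)],.06),("cover edge",[(300,15)],.076),("win",[(238,50),(508,50)],.05)]:
    P=onz("wrist",tc(p),z,st); r=np.array([w2r(q) for q in P]); print(n,r.round(1).tolist(),r.mean(0).round(1))
E
```

```text
deck [[-97.8, 28.4], [99.5, 29.5], [100.4, -119.8], [-97.6, -119.6]] [  1.1 -45.4]
headtop [[-99.2, 33.3], [99.2, 31.0]] [-0.  32.1]
rack [[-38.5, 28.0], [40.0, 29.1], [39.9, -89.5], [-38.3, -89.5]] [  0.8 -30.5]
cover edge [[-22.4, 34.3]] [-22.4  34.3]
win [[-42.9, 27.9], [48.0, 29.2]] [ 2.6 28.6]
```

```bash
python3 - <<'E'
from plant import robot
print(robot.finish_job())
E
```

```text
the job is handed in; nothing more can be done
None
```

I carried out every step in the order asked and handed the job in at about 34 s of the 70 s. No verdict came back.

1. **Cover open and first press:** I slid the cover to its end stop (about 23 N against it) and pressed the key down to 60 mm above the bench, its fully-down height.
2. **Turn and placement:** I lifted the rack and turned it a quarter turn. It first came down about 6 mm off centre and 12 mm short of the window. I gripped it again, moved it over and brought its labelled end against the window with about 3 N of contact.
3. **Second press and cover closed:** I pressed the key fully down again, pulled the cover back to its closed stop (about 18 N), released it and moved the arm clear.

**Last checks:**
- **Rack:** standing level and centred on the window to within about 1 mm, its end flush to within about 1 mm. It stands square, within about 0.3°.
- **Cover:** about 90 mm of travel between the two stops, and its edge measures within 1 mm of the closed position.
- **Other things:** the vial tray and beaker looked undisturbed in the last pictures. I did not compare the other bench items' positions with the start.

**What disagreed or went less well:**
- **Key force:** the two presses were firmer than needed, about 36 N and 51 N up on the fingertips (about 39 N and 56 N in all). That is under the 120 N wrist limit, but the second is over the 40 N limit if that counts the fingertips as well as the gripper's body.
- **Tilt:** the tool tilted by up to about 3.5° after pushing on the stops. I straightened it by pushing against the head's end face once and the open cover's tab once. The rack was tilted about 2° at its first set-down and came down one corner first before it settled level.
- **Window centre:** in the last picture the window's edges gave a centre about 1.5 mm off the one from the deck corners, because the window was partly hidden. The picture before it agreed.

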